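# Free the safety case, slide its cover open and fetch the peeler

## Task

Get the peeler out for the carrots: it lies in the safety case at the front of the utensil rack, but the spice jar under the rack's wire shelf stands where the case's cover slides back. First lift the jar out and set it down upright on the tray (do not drop it); then press the cover's tongue down and slide the cover all the way back; then take the peeler out and lay it flat on the black chopping board. Do not disturb the other things.

Things in the scene. Friction and masses are not known exactly. Their poses are not given: they have to be found in the camera images.
- rack: Utensil rack, fixed; origin on the table, x from its front (case side, nearer the robot) to its back, y left, z up. A wooden board 10 mm thick (x 45 to 185 mm, y +-200 mm) carries steel posts 12 mm thick at x 52 and 178, y +-191 mm, 258 mm high, and a wire shelf above it. Under the shelf stand the jar and, beside it, the tin and the cup
- shelf_edge (a point): Middle of the front edge of the rack's wire shelf: rack x = 45 mm, y = 0, at the shelf's underside, 242 mm above the table; axes as the rack's. The shelf reaches y +-191 mm and back to rack x = 185 mm; only a few dishes stand on it. A hand must reach in below it from the front, tilted, fingers pointing down and back
- jar: Spice jar, amber glass, paper label, steel cap, 0.17 to 0.35 kg: 56 mm diameter up to 66 mm, cap 53 mm diameter, 88 mm tall. Loose, upright on the rack's board, about 100 mm behind the rack's origin. Origin: centre of its underside, z up along it
- case: Grey safety case fixed to the rack, 60 mm in front of its origin; axes as the rack's: 200 mm long (x), 160 mm wide (y), 50 mm high, floor 3 mm thick. Origin: centre of its underside, on the table. Front wall 4 mm thick and 44 mm high; side rails 50 mm high, their lips reach in to y +-66 mm. Front compartment, holding the peeler: x -96 to -7 mm, y +-75 mm; x -96 to -11 mm is bare when the cover is open
- cover (a joint): White cover of the case, m: 0 = shut and locked, 0.085 = fully open; it slides along the case's +x, to the back. Plate top 44 mm above the table, 144 mm wide, from case x = -96 to 98 mm (plus the joint value): it would strike the jar in its first place. Unlocked it slides at about 1.5 N and stays where it is left
- tab (a joint): Sprung tongue in the front of the cover, rad: 0 = up, 0.12 = fully down; hinged at case x = -40 mm (plus the cover's travel). Its two ears stand in notches of the side rails and lock the cover; pressed 3 mm or more (0.07 rad, about 4.5 N at the press point; end stop at 5 mm, 6.5 N) they pass under the rails' lips. After 10 mm of travel the lips keep it down
- tab_press (a point): Press point on top of the tongue: 44 mm above the table, case x = -81 mm, y = 0 when shut; moves with cover and tongue, axes like the case's. The pad is 58 mm wide (y) and free from 15 mm in front of the point to 16 mm behind it, where an upright finger stop stands, 56 mm wide, 12 mm above the pad, to be pushed to the back by the fingertip
- peeler: Y-shaped peeler, 120 mm long, 50 g, lying flat across the case's front compartment on its floor. Origin: underside, middle of its length; own x axis from handle to blade. Black handle x -59 to 15 mm, 18 mm wide, 14 mm thick; fork with steel blade x 15 to 61 mm, 52 mm wide, 10 mm thick. Grip it across the handle, about x = -15 mm
- tray: Low dark wooden tray, fixed, 180 mm (x) by 240 mm (y), floor 4 mm thick, rim 16 mm high and 4 mm thick. Origin: centre of its underside, on the table. Two bottles stand near its two +x corners (55 mm and +-80 mm from the centre); the rest is free. It stands to the left or the right of the case; the chopping board to the other side
- board: Black chopping board, fixed, 180 mm (x) by 240 mm (y), 8 mm thick. Origin: centre of its underside. A carrot lies along y on its +x half; the rest is free
- soy: Bystander: bottle 50 mm diameter, 130 mm tall, on the tray. Origin: centre of its underside
- pepper: Bystander: small jar 42 mm diameter, 85 mm tall, on the tray. Origin: centre of its underside
- tin: Bystander: tin 56 mm diameter, 56 mm tall, under the rack's shelf, about 140 mm left (+y) of its middle. Origin: centre of its underside
- cup: Bystander: cup 66 mm diameter, 58 mm tall, under the rack's shelf, about 140 mm right (-y) of its middle. Origin: centre of its underside
- carrot_a: Bystander: carrot 160 mm long, 40 mm thick, lying along the board's y near its +x edge. Origin: underside, middle
There are look-alikes about, which are no part of the job. Leave any green, purple or turquoise look-alike of the jar alone.

How it is judged:
By the outcome, as a careful person would: the job done as asked, in the order asked, and still so for the second after the job is handed in, with the robot touching nothing.
It also fails if it takes over 64 s, if anything falls off the work surface, if the arm or the gripper's body presses on something with over 40 N, if the wrist force passes 120 N, or if a joint passes its speed limit or range.

## Robot

A 7-joint arm with a two-finger parallel gripper is mounted at the origin on the work surface. World frame = base frame: x ahead of the robot, y to its left, z up, the work surface at z = 0. Lengths are in m, angles in rad, forces in N, time in s.
With the tool pointing down it reaches from about 0.4 to 0.75 m from the base axis. Payload 19.5 kg.
Tool frame: the origin (TCP) lies at the very end of the fingers, on their centre line; the grasp point (between the pads) lies env.tcp_to_grasp behind it (env.tcp_to_grasp is the distance from the TCP to the grasp point, in m); z points along the fingers, y is the line along which they close (so a half turn about z gives the same grasp; the last joint's range is limited). The gripper opens to 85 mm and grips with 20 to 120 N. Pads are 22 mm wide; open, the fingers measure 114 mm over their backs; the gripper's body (76 mm by 85 mm) begins 54 mm behind the grasp point. The pads swing forward as they close: fully open they stand 13 mm farther back than shut.
Start: joints at [1.292, 0.707, -0.028, 1.485, 0.022, 0.951, -0.075], TCP at [0.135, -0.559, 0.231] pointing down, gripper open.
Joint ranges: [-2.71, 2.71], [-0.32, 2.16], [-1.57, 1.52], [0, 2.45], [-1.46, 4.6], [0, 2.02], [-2.83, 2.83]. Speed limits (rad/s): [1.89, 1.89, 2.57, 2.57, 3.01, 3.01, 3.01].

## Interface

Orientations are given as a 3x3 rotation matrix whose columns are the frame's x, y, z axes.
In Python, from station import env gives the robot as it stands.
- The arm moves only by the tool apply_moves, never from a script. Its argument "rows" is a list of rows, each an object with "slide": the shift along the tool's x, y, z in units of 0.5 m (1.0 is 0.5 m), a list of three; "angular": the turn, a rotation vector about the tool's x, y, z in units of pi/2 rad (1.0 is pi/2 rad), a list of three; "hand": the closure, from -1 (fully open) to 1 (shut), so that 0 is half open. In form: [{"slide": [dx, dy, dz], "angular": [ax, ay, az], "hand": hand}, ...]. A call has 1 to 10 rows; each row is the pose to reach, as a shift and turn from the pose commanded when the call began, along the tool's axes at that moment; what a row does not reach only later rows make up. A row lasts 1/12 s, in which the tool goes at most 41.7 mm and 7.16 degrees, less where a joint would pass 70% of its speed; a pose out of reach is approached as far as the arm can. A call with a number of a shift or a turn outside -1 to 1 is refused whole. A call with a gripper value outside its range is refused whole. The fingers move at their own pace and stop on an object; "squeeze" is the grip in N (left out, the last holds). Time passes only in rows, so rows that repeat a pose let the fingers close. It gives the time, the measured TCP pose, the force, the opening and the grip force at its end, in the units of the state.
- env.get_obs(): the state, without advancing time (a new reading comes with each control period).
- env.camera(name): name is "scene" or "top" or "wrist"; returns a dict with "pixels" (420x560x3 uint8, red, green, blue), "z_map" (420x560 float32, m along the optical axis (not along the pixel's ray), 0 where there is no reading), "vfov" (degrees; the focal length in pixels is half the picture's height over the tangent of half this angle, whatever the lens; pixels are square), "cx", "cy" (the principal point, pixels), "distortion" ([k1, k2, p1, p2, k3] as OpenCV has them; the pictures are not rectified), "eye" and "rotation" of the camera in the world. Camera axes: x right, y down, z forward; pixel columns grow to the right and rows downward; lengths in m; the calibration is good to about 2 mm. A picture is of the moment at which its call begins.
- env.hand_in(): hands the job in; it is judged then, once.
The state is a dict: "t": time; "joint_pos": joint angles; "dq": joint speeds; "joint_torque": joint torques, N m; "position": TCP position; "eef_rot": TCP orientation; "wrist_force": force on the tool from outside, world axes, zero at the start; "torque": the same for the moment, N m; "finger_gap": finger opening in m; "finger_force": force on a finger pad.
Only numpy, scipy, OpenCV 4.12 (cv2) and the standard library are available. Lean on these libraries where they do the work, as an engineer would, in place of code of your own. Each camera call takes 0.05 s, during which the arm holds its last target. There are 200 camera calls.

## Working session

There is one attempt and no reset: what is moved stays moved. The work goes in short steps, Python scripts to look and compute and a tool call to move; the robot and the scene stay as the last step left them, time stands still between calls to the robot, and variables do not carry over. Pictures are saved under pics/ and viewed, at most 10 in all, crops included, and the job is handed in when it is done.

Besides the shell and the picture viewer there is one more tool, called after "Request:" by a JSON object that holds its "fn" and its "kwargs", one argument or row to a line. apply_moves: Moves the arm, as the interface text tells. Shifts and turns lie within -1 to 1; 1 stands for 0.5 m of shift or pi/2 rad of turn. Its arguments: {"type":"object","properties":{"rows":{"type":"array"},"squeeze":{"type":"number"}},"required":["rows"]}

```bash
ls; mkdir -p pics; python3 - <<'E'
from station import env
import cv2,numpy as np
o=env.get_obs(); print(o['t'],o['position'],env.tcp_to_grasp,o['finger_gap'])
for n in ['scene','top']:
    c=env.camera(n); cv2.imwrite(f'pics/{n}0.png',c['pixels'][:,:,::-1]); np.savez(f'{n}0.npz',**c)
    print(n,c['vfov'],c['cx'],c['cy'],c['distortion'],c['eye'],np.round(c['rotation'],3).tolist())
E
```

```text
pics
0.0 [ 0.13479359 -0.55872821  0.23083974] 0.0187 0.0851311178067446
scene 57.908089350407906 280.5323300753866 212.20033168308836 [-0.03225451  0.          0.          0.          0.        ] [0.37806075 0.22830294 0.95482176] [[-0.748, -0.627, 0.217], [-0.663, 0.705, -0.251], [0.005, -0.332, -0.943]]
top 45.05015406844116 279.2070942322091 209.61607288133973 [-0.04231095  0.          0.          0.          0.        ] [0.43774108 0.02176207 1.37882345] [[-0.012, -0.994, 0.108], [-1.0, 0.01, -0.019], [0.018, -0.108, -0.994]]
```

View pics/scene0.png

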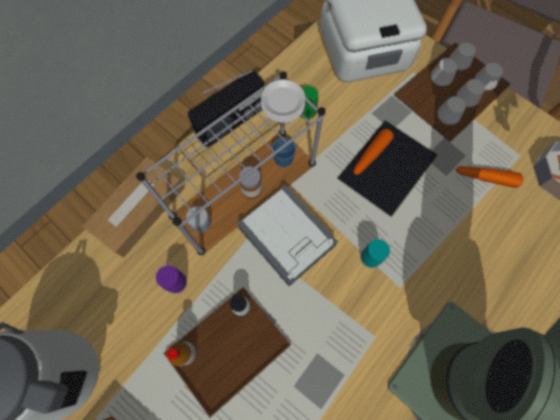

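View pics/top0.png

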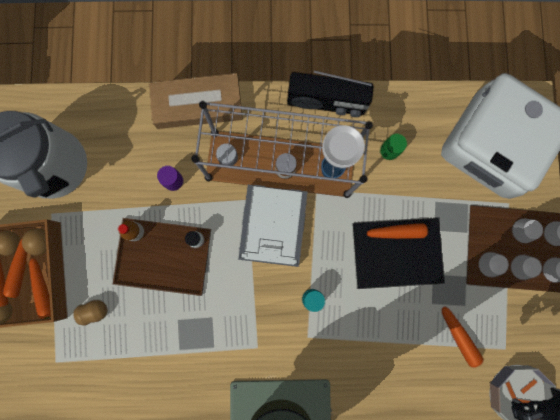

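The views show the following (top-view pixels):
- **Candidates for the jar:** amber jar with grey cap under the shelf middle at (286,162), tin (227,153), blue cup (333,167), and look-alikes in green (393,146), purple (170,178) and turquoise (313,300). I choose the one at (286,162).
- **Case:** (273,225).
- **Tray:** to the left (+y) at (163,256), bottles at (130,231) and (193,238).
- **Board:** to the right at (399,253), carrot on its far half.

```bash
cat > h.py <<'E'
import numpy as np,cv2
def K(c):
    f=210/np.tan(np.radians(c['vfov'])/2); return np.array([[f,0,c['cx']],[0,f,c['cy']],[0,0,1.]])
def rays(c,uv):
    p=cv2.undistortPoints(np.float64(uv).reshape(-1,1,2),K(c),np.float64(c['distortion']))[:,0]
    return np.c_[p,np.ones(len(p))]@np.array(c['rotation']).T
def plane(c,uv,z):
    d=rays(c,uv); e=np.array(c['eye']); return e+d*((z-e[2])/d[:,2])[:,None]
def cloud(c):
    v,u=np.mgrid[:420,:560]; d=rays(c,np.c_[u.ravel(),v.ravel()])
    P=np.array(c['eye'])+d*c['z_map'].reshape(-1,1); P[c['z_map'].ravel()==0]=np.nan
    return P.reshape(420,560,3)
def rect(xy):
    (cx,cy),(w,h),a=cv2.minAreaRect(np.float32(xy)*1000); return np.round([cx,cy,w,h,a],1)
E
python3 - <<'E'
from h import *
for n in ['top','scene']:
    c=dict(np.load(n+'0.npz')); P=cloud(c); hsv=cv2.cvtColor(c['pixels'],cv2.COLOR_RGB2HSV)
    X,Y,Z=P[...,0],P[...,1],P[...,2]
    def comp(m,lab):
        m=cv2.morphologyEx(m.astype(np.uint8),cv2.MORPH_OPEN,np.ones((3,3)))
        k,l,s,ce=cv2.connectedComponentsWithStats(m)
        for i in range(1,k):
            if s[i,4]>60:
                q=P[l==i]; print(n,lab,s[i,4],ce[i].round(),'z',np.nanmedian(q[:,2]).round(4),'ctr',np.nanmean(q,0).round(3),'rect',rect(q[:,:2]))
    v=np.isfinite(Z)
    comp(v&(Z>.032)&(Z<.058)&(X<.62)&(X>.3)&(abs(Y)<.2),'case')
    comp(v&(hsv[...,2]<45)&(Z<.02)&(Z>0.003)&(Y<-.1)&(Y>-.5)&(X>.2)&(X<.55),'board')
    comp(v&(Z<.022)&(Z>0.001)&(hsv[...,1]>90)&(hsv[...,2]<120)&(Y>.1)&(Y<.5)&(X>.2)&(X<.5),'tray')
    comp(v&(Z>.07)&(Z<.112)&(X>.45)&(X<.8)&(abs(Y)<.15),'jar')
    comp(v&(Z>.245)&(Z<.28)&(X>.45)&(X<.8)&(abs(Y)<.35),'shelf')
    comp(v&(Z>.05)&(Z<.16)&(Y>.1)&(Y<.4)&(X>.2)&(X<.5),'bottles')
    comp(v&(Z>.03)&(X>.2)&(X<.36)&(abs(Y)<.25),'teal')
    comp(v&(Z>.03)&(Z<.2)&(X>.45)&(X<.75)&(Y<.37)&(Y>-.37),'under')
E
```

```text
top case 4016 [273. 229.] z 0.0443 ctr [0.532 0.013 0.045] rect [535.   13.9 161.1 186.4  82.6]
top board 4018 [397. 258.] z 0.0076 ctr [ 0.451 -0.323  0.008] rect [ 464.8 -326.5  174.6  236.5    2.1]
top tray 986 [177. 266.] z 0.0042 ctr [0.436 0.272 0.005] rect [435.  271.4 153.9 121.8  79.3]
top tray 102 [139. 256.] z 0.0048 ctr [0.465 0.375 0.005] rect [465.9 377.3  54.7  28.2  48.9]
top tray 153 [201. 259.] z 0.0048 ctr [0.455 0.209 0.007] rect [455.5 212.7  41.6  49.1  86.1]
top tray 120 [121. 269.] z 0.0046 ctr [0.431 0.424 0.006] rect [434.2 423.   23.9  58.8  63. ]
top tray 178 [131. 274.] z 0.0045 ctr [0.417 0.395 0.005] rect [417.7 393.8  35.8  60.3  60.6]
top tray 96 [144. 271.] z 0.0042 ctr [0.423 0.361 0.004] rect [422.5 361.7  19.6  53.7  71.4]
top tray 109 [184. 287.] z 0.0043 ctr [0.379 0.253 0.005] rect [378.2 253.1  29.2  44.3  29.4]
top jar 313 [286. 163.] z 0.0972 ctr [ 0.698 -0.021  0.096] rect [699.2 -22.4  53.1  48.6  87.1]
top shelf 64 [195. 158.] z 0.2612 ctr [0.677 0.188 0.26 ] rect [680.  188.5  16.6  23.9  86. ]
top shelf 66 [363. 179.] z 0.26 ctr [ 0.627
[... 3030 characters left out ...]
.2   47.6]
scene under 433 [251. 184.] z 0.0886 ctr [ 0.683 -0.011  0.08 ] rect [685.7 -15.2  54.2  35.4  75.7]
scene under 4675 [285. 233.] z 0.0444 ctr [0.543 0.02  0.045] rect [540.5  16.9 163.1 200.1  82.6]
scene under 304 [200. 221.] z 0.0644 ctr [0.718 0.141 0.059] rect [719.3 140.5  54.   32.7  82.8]
scene under 129 [192. 241.] z 0.1239 ctr [0.672 0.191 0.122] rect [673.3 191.3  12.    6.9  80.7]
scene under 567 [170. 278.] z 0.0878 ctr [0.663 0.286 0.079] rect [667.7 287.   51.9  52.   47.1]
scene under 292 [239. 304.] z 0.0887 ctr [0.503 0.223 0.081] rect [504.2 222.1  37.7  37.5  44.3]
scene under 126 [188. 347.] z 0.0802 ctr [0.525 0.365 0.072] rect [526.6 364.7   9.5  32.2  89.2]
```

```bash
cat >> h.py <<'E'
from scipy.spatial.transform import Rotation as Ro
YAW=np.radians(-7.4); CX=np.array([np.cos(YAW),np.sin(YAW),0]); CY=np.array([-CX[1],CX[0],0])
CASE=np.array([.541,.0155,0])
def cp(x,y,z): return CASE+CX*x+CY*y+np.array([0,0,z])   # case -> world (m)
def Rt(tilt,yaw=YAW,s=1):  # fingers down, tilted by tilt deg towards heading yaw; s: y axis sign
    t=np.radians(tilt); c=np.array([np.cos(yaw),np.sin(yaw),0]); z=np.array([0,0,-1])*np.cos(t)+c*np.sin(t)
    y=s*np.array([-c[1],c[0],0]); return np.c_[np.cross(y,z),y,z]
def go(env,pos,R,grasp=False,cmd=None):
    o=env.get_obs(); p0,R0=cmd or (np.array(o['position']),np.array(o['eef_rot']))
    pos=np.array(pos)-(0 if not grasp else -env.tcp_to_grasp)*R[:,2]
    d=R0.T@(pos-p0); w=Ro.from_matrix(R0.T@R).as_rotvec()
    print('slide',(d/.5).round(4).tolist(),'angular',(w/(np.pi/2)).round(4).tolist(),'rows>=',round(max(np.linalg.norm(d)/.0417,np.linalg.norm(w)/.125),1),'tcp',pos.round(3))
E
python3 - <<'E'
from h import *; from station import env
o=env.get_obs(); print(np.round(o['eef_rot'],3).tolist())
J=np.array([.699,-.021,.06])
for s in (1,-1):
    R=Rt(45,s=s); go(env,J-.17*R[:,2],R,True)
E
```

```text
[[0.972, 0.235, -0.0], [0.235, -0.972, 0.001], [-0.0, -0.001, -1.0]]
slide [1.1494, -0.8572, 0.1286] angular [-0.6816, -0.1269, -1.645] rows>= 22.4 tcp [ 0.593 -0.007  0.167]
slide [1.1494, -0.8572, 0.1286] angular [-0.092, 0.4944, 0.2206] rows>= 17.3 tcp [ 0.593 -0.007  0.167]
```

Request:
{"fn": "apply_moves", "kwargs": {
  "rows": [
    {"slide": [0.7, -0.52, 0], "angular": [-0.046, 0.247, 0.11], "hand": -1},
    {"slide": [0.7, -0.52, 0], "angular": [-0.046, 0.247, 0.11], "hand": -1},
    {"slide": [0.7, -0.52, 0], "angular": [-0.046, 0.247, 0.11], "hand": -1},
    {"slide": [0.7, -0.52, 0], "angular": [-0.046, 0.247, 0.11], "hand": -1},
    {"slide": [0.7, -0.52, 0], "angular": [-0.046, 0.247, 0.11], "hand": -1},
    {"slide": [0.7, -0.52, 0], "angular": [-0.046, 0.247, 0.11], "hand": -1},
    {"slide": [0.7, -0.52, 0], "angular": [-0.046, 0.247, 0.11], "hand": -1},
    {"slide": [0.7, -0.52, 0], "angular": [-0.046, 0.247, 0.11], "hand": -1},
    {"slide": [0.7, -0.52, 0], "angular": [-0.046, 0.247, 0.11], "hand": -1},
    {"slide": [0.7, -0.52, 0], "angular": [-0.046, 0.247, 0.11], "hand": -1}
  ],
  "squeeze": 45
}}

```text
t: 0.93
position: [0.3923, -0.2503, 0.2312]
eef_rot: [[0.922, 0.055, 0.384], [0.065, -0.998, -0.013], [0.382, 0.037, -0.923]]
wrist_force: [0.8, -1.6, 0.4]
finger_gap: 0.085
finger_force: 0.0
```

```bash
python3 - <<'E'
from h import *; from station import env
o=env.get_obs(); print(o['t'],o['position'],np.round(o['joint_pos'],2))
J=np.array([.699,-.021,.06]); R=Rt(45,s=-1); go(env,J-.17*R[:,2],R,True)
E
```

```text
0.9333 [ 0.39231427 -0.25029753  0.23123492] [ 0.82  0.48 -0.27  2.2  -0.54  0.16 -0.39]
slide [0.3521, -0.4678, 0.2663] angular [-0.046, 0.2473, 0.111] rows>= 7.7 tcp [ 0.593 -0.007  0.167]
```

Request:
{"fn": "apply_moves", "kwargs": {
  "rows": [
    {"slide": [0.35, -0.468, 0.266], "angular": [-0.046, 0.247, 0.111], "hand": -1},
    {"slide": [0.35, -0.468, 0.266], "angular": [-0.046, 0.247, 0.111], "hand": -1},
    {"slide": [0.35, -0.468, 0.266], "angular": [-0.046, 0.247, 0.111], "hand": -1},
    {"slide": [0.35, -0.468, 0.266], "angular": [-0.046, 0.247, 0.111], "hand": -1},
    {"slide": [0.35, -0.468, 0.266], "angular": [-0.046, 0.247, 0.111], "hand": -1},
    {"slide": [0.35, -0.468, 0.266], "angular": [-0.046, 0.247, 0.111], "hand": -1},
    {"slide": [0.35, -0.468, 0.266], "angular": [-0.046, 0.247, 0.111], "hand": -1},
    {"slide": [0.35, -0.468, 0.266], "angular": [-0.046, 0.247, 0.111], "hand": -1},
    {"slide": [0.35, -0.468, 0.266], "angular": [-0.046, 0.247, 0.111], "hand": -1},
    {"slide": [0.35, -0.468, 0.266], "angular": [-0.046, 0.247, 0.111], "hand": -1}
  ]
}}

```text
t: 1.77
position: [0.6038, -0.1032, 0.3431]
eef_rot: [[0.738, -0.128, 0.663], [-0.096, -0.992, -0.084], [0.668, -0.002, -0.744]]
wrist_force: [-0.1, 0.4, -0.6]
finger_gap: 0.0854
finger_force: 0.0
```

```bash
python3 - <<'E'
from h import *; from station import env
o=env.get_obs(); print(o['t'],o['position'],np.round(o['joint_pos'],2))
c=env.camera('wrist'); np.savez('w1.npz',**c); cv2.imwrite('pics/w1.png',c['pixels'][:,:,::-1])
P=cloud(c)
m=np.isfinite(P[...,2])&(P[...,2]>.02)&(P[...,2]<.11)&(np.linalg.norm(P[...,:2]-[.699,-.021],axis=-1)<.06)
for lo,hi in((.02,.04),(.04,.07),(.08,.094),(.094,.11)):
    k=m&(P[...,2]>lo)&(P[...,2]<hi); 
    if k.sum()>20: print(lo,k.sum(),np.median(P[k],0).round(4),rect(P[k][:,:2]))
J=np.array([.699,-.021,.06]); R=Rt(45,s=-1); go(env,J,R,True)
E
```

```text
1.7667 [ 0.60375618 -0.10321323  0.34307726] [ 0.1   0.42  0.02  1.99 -1.45  0.   -0.13]
0.02 87 [ 0.6705 -0.0325  0.0307] [679.  -30.4  19.3  53.8  30.7]
0.04 184 [ 0.6703 -0.0311  0.0566] [680.5 -28.9  23.4  54.8  28.4]
0.08 81 [ 0.6719 -0.0294  0.0873] [688.3 -27.3  36.6  43.3  74.6]
0.094 857 [ 0.6981 -0.0202  0.0962] [696.4 -21.4  51.2  50.9  37.3]
slide [-0.2512, -0.1688, 0.5692] angular [-0.0062, 0.0348, 0.0032] rows>= 7.7 tcp [ 0.712 -0.023  0.047]
```

View pics/w1.png

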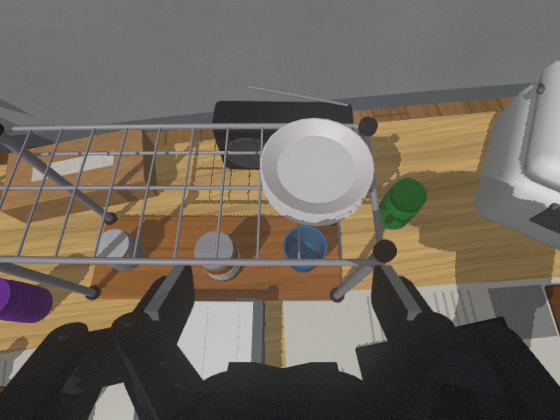

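The picture shows the hand too high and to the right: wire shelf across (0–390, 130–260), jar cap at (215,250), tin (120,247), blue cup (305,247), green look-alike (402,203). Joints 5 and 6 are at their limits, so I identify the kinematics and choose a better wrist configuration.

```bash
cat > kin.py <<'E'
import numpy as np, itertools
from scipy.spatial.transform import Rotation as Ro
def chain(q,s,y0):
    R=Ro.from_euler('z',y0); out=[]
    for i in range(7):
        R=R*Ro.from_euler('zyzyzyz'[i],s[i]*q[i]); out.append(R.as_matrix())
    return out
E
python3 - <<'E'
from kin import *; from station import env
o=env.get_obs()
D=[([1.292,.707,-.028,1.485,.022,.951,-.075],[[0.972,0.235,0],[0.235,-0.972,0.001],[0,-0.001,-1]],[.1348,-.5587,.2308]),
(o['joint_pos'],o['eef_rot'],o['position'])]
res=[]
for s in itertools.product([1,-1],repeat=7):
  for y0 in (0,np.pi/2,np.pi,-np.pi/2):
   for y1 in (0,np.pi/2,np.pi,-np.pi/2):
    e=0
    for q,R,p in D: e+=np.abs(chain(q,s,y0)[-1]@Ro.from_euler('z',y1).as_matrix()-R).sum()
    res.append((e,s,y0,y1))
res.sort(key=lambda r:r[0])
for r in res[:4]:
    e,s,y0,y1=r; A=[];b=[]
    for q,R,p in D:
        C=chain(q,s,y0); A.append(np.c_[[0,0,1],C[1][:,2],C[3][:,2],C[6][:,2]]);b.append(p)
    x,rs,rk,sv=np.linalg.lstsq(np.vstack(A),np.concatenate(b),rcond=None); print(r,x.round(4),rs,rk)
E
```

```text
(np.float64(0.0021414255927250554), (-1, -1, -1, -1, -1, -1, -1), 3.141592653589793, -1.5707963267948966) [0.3041 0.5279 0.2843 0.3102] [0.0020437] 4
(np.float64(0.0021414255927266175), (-1, 1, -1, 1, -1, 1, -1), 0, 1.5707963267948966) [0.3041 0.5279 0.2843 0.3102] [0.0020437] 4
(np.float64(0.3116966284327366), (-1, 1, 1, 1, -1, 1, -1), 0, 1.5707963267948966) [0.285  0.5402 0.2767 0.3061] [0.00318718] 4
(np.float64(0.3116966284327366), (-1, -1, 1, -1, -1, -1, -1), 3.141592653589793, -1.5707963267948966) [0.285  0.5402 0.2767 0.3061] [0.00318718] 4
```

```bash
python3 - <<'E'
from h import *; from station import env
go(env,[.47,-.12,.36],Rt(0,yaw=np.radians(-12),s=-1))
E
```

```text
slide [-0.1733, 0.0795, -0.2035] angular [-0.0233, -0.4648, 0.0543] rows>= 5.9 tcp [ 0.47 -0.12  0.36]
```

Request:
{"fn": "apply_moves", "kwargs": {
  "rows": [
    {"slide": [-0.173, 0.08, -0.203], "angular": [-0.023, -0.465, 0.054], "hand": -1},
    {"slide": [-0.173, 0.08, -0.203], "angular": [-0.023, -0.465, 0.054], "hand": -1},
    {"slide": [-0.173, 0.08, -0.203], "angular": [-0.023, -0.465, 0.054], "hand": -1},
    {"slide": [-0.173, 0.08, -0.203], "angular": [-0.023, -0.465, 0.054], "hand": -1},
    {"slide": [-0.173, 0.08, -0.203], "angular": [-0.023, -0.465, 0.054], "hand": -1},
    {"slide": [-0.173, 0.08, -0.203], "angular": [-0.023, -0.465, 0.054], "hand": -1},
    {"slide": [-0.173, 0.08, -0.203], "angular": [-0.023, -0.465, 0.054], "hand": -1},
    {"slide": [-0.173, 0.08, -0.203], "angular": [-0.023, -0.465, 0.054], "hand": -1}
  ]
}}

```text
t: 2.48
position: [0.4627, -0.1284, 0.3627]
eef_rot: [[0.972, -0.201, 0.123], [-0.2, -0.98, -0.016], [0.123, -0.009, -0.992]]
wrist_force: [-0.4, 0.4, 0.4]
finger_gap: 0.0852
finger_force: 0.0
```

```bash
cat > data.py <<'E'
D=[([1.292,.707,-.028,1.485,.022,.951,-.075],[.1348,-.5587,.2308]),([.82,.48,-.27,2.2,-.54,.16,-.39],[.39231,-.25030,.23123]),([.1,.42,.02,1.99,-1.45,0,-.13],[.60376,-.10321,.34308])]
E
python3 - <<'E'
from kin import *; from station import env; from data import D
o=env.get_obs(); print(o['t'],np.round(o['position'],4),np.round(o['joint_pos'],3).tolist(),np.round(o['eef_rot'],2).tolist())
D.append((o['joint_pos'],o['position']))
s=(-1,1,-1,1,-1,1,-1)
A=[];b=[]
for q,p in D:
    C=chain(q,s,0); A.append(np.c_[[0,0,1],C[0][:,0],C[1][:,2],C[2][:,0],C[3][:,2],C[3][:,0],C[5][:,0],C[6][:,2]]);b.append(p)
A=np.vstack(A);b=np.concatenate(b)
x,rs,rk,sv=np.linalg.lstsq(A,b,rcond=None); print(x.round(4),(A@x-b).round(3),sv.round(3))
E
```

```text
2.4833 [ 0.4627 -0.1284  0.3627] [-0.349, 0.501, 0.98, 1.698, -0.526, 1.085, -0.992] [[0.97, -0.2, 0.12], [-0.2, -0.98, -0.02], [0.12, -0.01, -0.99]]
[ 0.3672  0.0078  0.4707 -0.0166  0.2987  0.0025 -0.0321  0.3229] [ 0.032  0.009  0.006  0.016  0.013  0.004 -0.011  0.001 -0.001  0.009
  0.002 -0.01 ] [3.9   3.697 1.428 0.789 0.523 0.37  0.207 0.101]
```

```bash
cat >> data.py <<'E'
D.append(([-0.349,0.501,0.98,1.698,-0.526,1.085,-0.992],[.4627,-.1284,.3627]))
E
python3 - <<'E'
from kin import *; from data import D
s=(-1,1,-1,1,-1,1,-1)
names=['z','L1','L2','L3']; opt={'y1':(0,1),'y2':(1,1),'x2':(2,0),'x3':(3,0),'y3':(3,1),'y4':(4,1),'y5':(5,1),'x5':(5,0)}
def col(C,i,a): return C[i][:,a]
b=np.concatenate([p for q,p in D]); Cs=[chain(q,s,0) for q,p in D]
res=[]
for k in range(0,5):
  for sub in itertools.combinations(opt,k):
    A=np.vstack([np.c_[tuple([[0,0,1],C[1][:,2],C[3][:,2],C[6][:,2]]+[col(C,*opt[n]) for n in sub])] for C in Cs])
    x,_,_,sv=np.linalg.lstsq(A,b,rcond=None); res.append((np.abs(A@x-b).max(),sub,x.round(3)))
for k in range(5): print(*sorted([r for r in res if len(r[1])==k],key=lambda r:r[0])[:3],sep='\n')
E
```

```text
(np.float64(0.03231911039998578), (), array([0.325, 0.502, 0.309, 0.29 ]))
(np.float64(0.006338245196573167), ('y3',), array([ 0.313,  0.519,  0.293,  0.306, -0.03 ]))
(np.float64(0.014384587207694033), ('y1',), array([ 0.317,  0.517,  0.288,  0.309, -0.029]))
(np.float64(0.0143845872076942), ('y2',), array([ 0.317,  0.517,  0.288,  0.309, -0.029]))
(np.float64(0.0010570546828480576), ('y2', 'y3'), array([ 0.314,  0.519,  0.291,  0.308, -0.01 , -0.021]))
(np.float64(0.0010570546828481686), ('y1', 'y3'), array([ 0.314,  0.519,  0.291,  0.308, -0.01 , -0.021]))
(np.float64(0.005953710669084511), ('y3', 'x5'), array([ 0.316,  0.517,  0.292,  0.307, -0.029, -0.002]))
(np.float64(0.0008561614450811605), ('y1', 'x2', 'y3'), array([ 0.314,  0.52 ,  0.292,  0.309, -0.01 , -0.001, -0.021]))
(np.float64(0.0008561614450815491), ('y2', 'x2', 'y3'), array([ 0.314,  0.52 ,  0.292,  0.309, -0.01 , -0.001, -0.021]))
(np.float64(0.0008576296827294549), ('y1', 'x3', 'y3'), array([ 0.315,  0.521,  0.291,  0.309, -0.01 ,  0.002, -0.021]))
(np.float64(0.0006557133419277106), ('y2', 'x3', 'y3', 'x5'), array([ 0.314,  0.521,  0.291,  0.308, -0.01 ,  0.002, -0.022,  0.001]))
(np.float64(0.0006557133419279881), ('y1', 'x3', 'y3', 'x5'), array([ 0.314,  0.521,  0.291,  0.308, -0.01 ,  0.002, -0.022,  0.001]))
(np.float64(0.0007414644563967787), ('y1', 'x3', 'y3', 'y4'), array([ 0.315,  0.521,  0.291,  0.309, -0.01 ,  0.002, -0.021, -0.   ]))
```

```bash
cat >> kin.py <<'E'
from scipy.optimize import least_squares
LO=np.array([-2.71,-.32,-1.57,0,-1.46,0,-2.83]); HI=np.array([2.71,2.16,1.52,2.45,4.6,2.02,2.83])
def fk(q):
    C=chain(q,(-1,1,-1,1,-1,1,-1),0)
    p=np.array([0,0,.314])+.519*C[1][:,2]-.01*C[1][:,1]+.291*C[3][:,2]-.021*C[3][:,1]+.308*C[6][:,2]
    return p,C[6]@Ro.from_euler('z',np.pi/2).as_matrix()
def ik(pos,R,q0,w=.02):
    q0=np.clip(q0,LO+.03,HI-.03)
    def f(q):
        p,Q=fk(q); return np.r_[(p-pos)*5,Ro.from_matrix(Q.T@R).as_rotvec(),w*(q-q0)]
    r=least_squares(f,q0,bounds=(LO+.02,HI-.02)); p,Q=fk(r.x)
    return r.x,np.linalg.norm(p-pos),np.linalg.norm(Ro.from_matrix(Q.T@R).as_rotvec())
def way(q0,qs):
    p0,R0=fk(q0)
    for q in qs:
        p,R=fk(q); d=R0.T@(p-p0)/.5; a=Ro.from_matrix(R0.T@R).as_rotvec()/(np.pi/2)
        print(d.round(3).tolist(),a.round(3).tolist(),'tcp',p.round(3),'z',R[:,2].round(2))
E
python3 - <<'E'
from h import *; from kin import *; from station import env
q=np.array(env.get_obs()['joint_pos'])
R=Rt(45,s=1); J=np.array([.698,-.021,.06])
seed=[0.03,1.0,0,1.9,3.14,.6,0]
sol={}
for n,pos,RR in [('grasp',J+.0187*R[:,2],R),('pre',J-.17*R[:,2],R),('traytilt',np.array([.437,.31,.054])+.0187*Rt(45,.62)[:,2],Rt(45,.62)),('tray30',np.array([.437,.31,.054])+.0187*R[:,2],R),('press',cp(-.079,0,.06),Rt(30)),('peel',cp(-.05,0,.02),Rt(0)@Ro.from_euler('z',np.pi/2).as_matrix()),('peel2',cp(-.05,0,.02),Rt(0)@Ro.from_euler('z',-np.pi/2).as_matrix())]:
    x,e,a=ik(pos,RR,seed,.01); sol[n]=x; print(n,x.round(2),round(e,4),round(a,3))
tgt=sol['pre']
qs=[q+(tgt-q)*t for t in np.linspace(0,1,9)[1:]]
way(q,qs)
E
```

```text
grasp [ 0.19  1.13 -0.49  1.92  2.56  0.82 -0.93] 0.0 0.0
pre [ 0.1   0.78 -0.44  2.36  2.53  0.88 -1.17] 0.0 0.0
traytilt [-0.08  1.57 -1.43  2.43  2.39  1.72 -0.3 ] 0.0072 0.035
tray30 [-0.8   1.14 -0.43  2.22  1.99  1.21 -1.57] 0.0 0.0
press [ 0.39  1.37 -1.49  2.43  1.85  1.64 -0.62] 0.0118 0.085
peel [-0.13  0.96  0.03  2.08  4.58  0.02  1.46] 0.0076 0.1
peel2 [ 0.35  1.12 -0.89  1.94  1.28  0.82  1.7 ] 0.0001 0.001
[-0.148, 0.102, 0.071] [-0.128, -0.185, -0.154] tcp [ 0.385 -0.165  0.317] z [-0.18 -0.19 -0.97]
[-0.224, 0.215, 0.086] [-0.244, -0.339, -0.348] tcp [ 0.338 -0.212  0.305] z [-0.36 -0.4  -0.84]
[-0.21, 0.308, 0.085] [-0.348, -0.452, -0.578] tcp [ 0.335 -0.259  0.306] z [-0.37 -0.62 -0.69]
[-0.122, 0.349, 0.105] [-0.438, -0.513, -0.837] tcp [ 0.375 -0.288  0.301] z [-0.21 -0.79 -0.58]
[0.003, 0.312, 0.164] [-0.512, -0.509, -1.119] tcp [ 0.443 -0.283  0.28 ] z [ 0.05 -0.84 -0.54]
[0.114, 0.183, 0.253] [-0.572, -0.428, -1.41] tcp [ 0.515 -0.232  0.243] z [ 0.35 -0.73 -0.58]
[0.166, -0.027, 0.341] [-0.621, -0.254, -1.691] tcp [ 0.567 -0.135  0.204] z [ 0.59 -0.47 -0.66]
[0.131, -0.284, 0.386] [0.635, -0.024, 1.85] tcp [ 0.579 -0.006  0.18 ] z [ 0.7  -0.09 -0.71]
```

Request:
{"fn": "apply_moves", "kwargs": {
  "rows": [
    {"slide": [-0.05, 0.034, 0.024], "angular": [-0.043, -0.062, -0.051], "hand": -1},
    {"slide": [-0.1, 0.068, 0.047], "angular": [-0.085, -0.123, -0.102], "hand": -1},
    {"slide": [-0.148, 0.102, 0.071], "angular": [-0.128, -0.185, -0.154], "hand": -1},
    {"slide": [-0.175, 0.14, 0.076], "angular": [-0.167, -0.236, -0.219], "hand": -1},
    {"slide": [-0.2, 0.178, 0.081], "angular": [-0.206, -0.288, -0.284], "hand": -1},
    {"slide": [-0.224, 0.215, 0.086], "angular": [-0.244, -0.339, -0.348], "hand": -1},
    {"slide": [-0.219, 0.245, 0.086], "angular": [-0.28, -0.377, -0.425], "hand": -1},
    {"slide": [-0.214, 0.276, 0.085], "angular": [-0.314, -0.415, -0.5], "hand": -1},
    {"slide": [-0.21, 0.308, 0.085], "angular": [-0.348, -0.452, -0.578], "hand": -1},
    {"slide": [-0.21, 0.308, 0.085], "angular": [-0.348, -0.452, -0.578], "hand": -1}
  ]
}}

```text
t: 3.32
position: [0.3399, -0.2601, 0.3032]
eef_rot: [[0.628, 0.688, -0.363], [0.398, -0.686, -0.609], [-0.668, 0.238, -0.705]]
wrist_force: [1.4, -0.0, 0.1]
finger_gap: 0.0854
finger_force: 0.0
```

```bash
cat > nxt.py <<'E'
from h import *; from kin import *; from station import env
import sys
o=env.get_obs(); q=np.array(o['joint_pos']); print(o['t'],np.round(o['position'],3),q.round(2),'fk',np.round(fk(q)[0]-o['position'],4))
tgt=np.array(eval(sys.argv[1])); n=int(sys.argv[2])
way(q,[q+(tgt-q)*t for t in np.linspace(0,1,n+1)[1:]])
E
python3 nxt.py '[0.1,.78,-.44,2.36,2.53,.88,-1.17]' 6
```

```text
3.3167 [ 0.34  -0.26   0.303] [-0.42  0.78  1.01  1.94  0.2   0.81 -0.57] fk [-0.0002  0.0001 -0.0008]
[-0.023, 0.011, 0.05] [-0.033, -0.102, -0.22] tcp [ 0.327 -0.284  0.294] z [-0.4  -0.71 -0.58]
[0.019, 0.068, 0.071] [-0.12, -0.156, -0.442] tcp [ 0.356 -0.301  0.279] z [-0.27 -0.82 -0.51]
[0.141, 0.125, 0.061] [-0.258, -0.157, -0.652] tcp [ 0.416 -0.293  0.249] z [-0.03 -0.85 -0.52]
[0.325, 0.136, 0.002] [-0.443, -0.103, -0.837] tcp [ 0.488 -0.242  0.209] z [ 0.26 -0.75 -0.61]
[0.522, 0.069, -0.122] [-0.667, 0.004, -0.981] tcp [ 0.55  -0.142  0.179] z [ 0.53 -0.49 -0.69]
[0.664, -0.08, -0.313] [-0.923, 0.16, -1.071] tcp [ 0.578 -0.005  0.181] z [ 0.7  -0.09 -0.71]
```

Tracking as planned, so I continue with the first four waypoints.

Request:
{"fn": "apply_moves", "kwargs": {
  "rows": [
    {"slide": [-0.008, 0.004, 0.017], "angular": [-0.011, -0.034, -0.073], "hand": -1},
    {"slide": [-0.016, 0.007, 0.034], "angular": [-0.022, -0.068, -0.147], "hand": -1},
    {"slide": [-0.023, 0.011, 0.05], "angular": [-0.033, -0.102, -0.22], "hand": -1},
    {"slide": [-0.009, 0.03, 0.057], "angular": [-0.062, -0.12, -0.294], "hand": -1},
    {"slide": [0.005, 0.049, 0.064], "angular": [-0.091, -0.138, -0.368], "hand": -1},
    {"slide": [0.019, 0.068, 0.071], "angular": [-0.12, -0.156, -0.442], "hand": -1},
    {"slide": [0.06, 0.087, 0.068], "angular": [-0.166, -0.156, -0.512], "hand": -1},
    {"slide": [0.1, 0.106, 0.065], "angular": [-0.212, -0.157, -0.582], "hand": -1},
    {"slide": [0.141, 0.125, 0.061], "angular": [-0.258, -0.157, -0.652], "hand": -1},
    {"slide": [0.141, 0.125, 0.061], "angular": [-0.258, -0.157, -0.652], "hand": -1}
  ]
}}

```text
t: 4.15
position: [0.4184, -0.2904, 0.2473]
eef_rot: [[-0.362, 0.932, -0.028], [0.499, 0.169, -0.85], [-0.787, -0.322, -0.526]]
wrist_force: [0.3, -0.5, 0.4]
finger_gap: 0.0856
finger_force: 0.0
```

```bash
python3 nxt.py '[0.1,.78,-.44,2.36,2.53,.88,-1.17]' 4
```

```text
4.15 [ 0.418 -0.29   0.247] [-0.51  1.05  1.08  2.16  0.86  0.17 -0.33] fk [-0.0015 -0.0002 -0.0007]
[0.147, -0.002, 0.044] [-0.003, 0.085, -0.2] tcp [ 0.389 -0.273  0.177] z [-0.09 -0.78 -0.62]
[0.23, 0.098, 0.022] [-0.138, 0.09, -0.356] tcp [ 0.421 -0.234  0.134] z [ 0.06 -0.7  -0.71]
[0.279, 0.281, -0.116] [-0.392, 0.042, -0.418] tcp [ 0.499 -0.148  0.122] z [ 0.37 -0.49 -0.79]
[0.271, 0.438, -0.425] [-0.729, -0.024, -0.369] tcp [ 0.578 -0.005  0.181] z [ 0.7  -0.09 -0.71]
```

```bash
python3 - <<'E'
from h import *; from kin import *; from station import env
q=np.array(env.get_obs()['joint_pos']); R=Rt(45,s=1); J=np.array([.698,-.021,.06])
for n,pos in (('pre',J-.17*R[:,2]),('grasp',J+.0187*R[:,2])):
  for q3 in (1.2,.8,.4,0,-.4):
    for sd in (q,[-.2,1,q3,2.,3.6,.7,.5]):
      s0=np.array(sd,float).copy(); s0[2]=q3
      x,e,a=ik(pos,R,s0,.01); print(n,q3,x.round(2),round(e,4),round(a,3))
# local tracking sim
p0,R0=fk(q); p1=J-.17*R[:,2]; w=Ro.from_matrix(R0.T@R).as_rotvec(); x=q
for t in np.linspace(0,1,41)[1:]:
    x,e,a=ik(p0+(p1-p0)*t,R0@Ro.from_rotvec(w*t).as_matrix(),x,.003)
    if round(t*40)%8==0: print(x.round(2),round(e,4),round(a,3))
E
```

```text
pre 1.2 [ 0.04  0.77 -0.33  2.36  2.6   0.85 -1.26] 0.0 0.001
pre 1.2 [-0.12  0.76 -0.04  2.37  2.83  0.78 -1.52] 0.0 0.0
pre 0.8 [ 0.1   0.78 -0.44  2.36  2.53  0.88 -1.18] 0.0 0.001
pre 0.8 [-0.05  0.76 -0.17  2.36  2.73  0.8  -1.41] 0.0 0.0
pre 0.4 [ 0.16  0.8  -0.54  2.36  2.46  0.93 -1.09] 0.0 0.001
pre 0.4 [ 0.02  0.77 -0.3   2.36  2.63  0.84 -1.29] 0.0 0.0
pre 0 [ 0.22  0.82 -0.66  2.35  2.39  0.98 -1.  ] 0.0 0.001
pre 0 [ 0.1   0.78 -0.44  2.36  2.53  0.89 -1.17] 0.0 0.0
pre -0.4 [ 0.28  0.86 -0.78  2.35  2.33  1.04 -0.92] 0.0 0.0
pre -0.4 [ 0.19  0.81 -0.6   2.36  2.43  0.95 -1.05] 0.0 0.0
grasp 1.2 [ 0.11  1.11 -0.33  1.93  2.65  0.76 -1.11] 0.0 0.001
grasp 1.2 [ 0.04  1.09 -0.21  1.93  2.74  0.72 -1.26] 0.0 0.0
grasp 0.8 [ 0.15  1.12 -0.4   1.93  2.61  0.79 -1.02] 0.0 0.001
grasp 0.8 [ 0.1   1.1  -0.31  1.93  2.66  0.75 -1.13] 0.0 0.0
grasp 0.4 [ 0.19  1.13 -0.48  1.92  2.56  0.82 -0.94] 0.0 0.001
grasp 0.4 [ 0.16  1.12 -0.43  1.93  2.59  0.8  -0.99] 0.0 0.0
grasp 0 [ 0.23  1.15 -0.57  1.92  2.52  0.86 -0.85] 0.0 0.0
grasp 0 [ 0.23  1.15 -0.57  1.92  2.52  0.86 -0.85] 0.0 0.0
grasp -0.4 [ 0.28  1.17 -0.66  1.92  2.48  0.9  -0.76] 0.0 0.0
grasp -0.4 [ 0.31  1.19 -0.72  1.92  2.46  0.94 -0.69] 0.0 0.0
[-0.52  0.89  0.81  2.27  1.82  0.32 -1.22] 0.0 0.0
[-0.45  0.79  0.53  2.34  2.12  0.51 -1.42] 0.0 0.0
[-0.37  0.74  0.32  2.39  2.37  0.64 -1.53] 0.0 0.0
[-0.27  0.74  0.15  2.4   2.62  0.73 -1.57] 0.0 0.0
[-0.15  0.76  0.01  2.37  2.87  0.77 -1.57] 0.0 0.0
```

Request:
{"fn": "apply_moves", "kwargs": {
  "rows": [
    {"slide": [0.027, 0.044, -0.042], "angular": [-0.073, -0.002, -0.037], "hand": -1},
    {"slide": [0.054, 0.088, -0.085], "angular": [-0.146, -0.005, -0.074], "hand": -1},
    {"slide": [0.081, 0.131, -0.127], "angular": [-0.219, -0.007, -0.111], "hand": -1},
    {"slide": [0.108, 0.175, -0.17], "angular": [-0.292, -0.01, -0.148], "hand": -1},
    {"slide": [0.135, 0.219, -0.212], "angular": [-0.365, -0.012, -0.185], "hand": -1},
    {"slide": [0.163, 0.263, -0.255], "angular": [-0.437, -0.014, -0.221], "hand": -1},
    {"slide": [0.19, 0.307, -0.298], "angular": [-0.51, -0.017, -0.258], "hand": -1},
    {"slide": [0.217, 0.35, -0.34], "angular": [-0.583, -0.019, -0.295], "hand": -1},
    {"slide": [0.244, 0.394, -0.383], "angular": [-0.656, -0.022, -0.332], "hand": -1},
    {"slide": [0.271, 0.438, -0.425], "angular": [-0.729, -0.024, -0.369], "hand": -1}
  ]
}}

```text
t: 4.98
position: [0.5744, -0.0248, 0.2016]
eef_rot: [[-0.751, 0.471, 0.463], [0.273, 0.86, -0.431], [-0.601, -0.198, -0.774]]
wrist_force: [-0.2, -2.4, -2.0]
finger_gap: 0.0853
finger_force: 0.0
```

```bash
python3 - <<'E'
from h import *; from kin import *; from station import env
o=env.get_obs(); print(o['t'],np.round(o['position'],3),np.round(o['joint_pos'],2))
R=Rt(45,s=1); J=np.array([.698,-.021,.06])
go(env,J-.17*R[:,2],R)
go(env,J,R,True)
E
```

```text
4.9833 [ 0.574 -0.025  0.202] [-0.67  0.81  0.66  2.07  1.7   0.11 -0.81]
slide [0.0297, 0.0458, 0.0206] angular [-0.2502, -0.102, -0.094] rows>= 3.6 tcp [ 0.579 -0.006  0.18 ]
slide [-0.018, 0.1936, 0.3646] angular [-0.2502, -0.102, -0.094] rows>= 5.0 tcp [ 0.711 -0.023  0.047]
```

Request:
{"fn": "apply_moves", "kwargs": {
  "rows": [
    {"slide": [0.03, 0.046, 0.02], "angular": [-0.25, -0.102, -0.094], "hand": -1},
    {"slide": [0.03, 0.046, 0.02], "angular": [-0.25, -0.102, -0.094], "hand": -1},
    {"slide": [0.03, 0.046, 0.02], "angular": [-0.25, -0.102, -0.094], "hand": -1},
    {"slide": [0.03, 0.046, 0.02], "angular": [-0.25, -0.102, -0.094], "hand": -1},
    {"slide": [0.03, 0.046, 0.02], "angular": [-0.25, -0.102, -0.094], "hand": -1},
    {"slide": [0.03, 0.046, 0.02], "angular": [-0.25, -0.102, -0.094], "hand": -1},
    {"slide": [0.03, 0.046, 0.02], "angular": [-0.25, -0.102, -0.094], "hand": -1},
    {"slide": [0.03, 0.046, 0.02], "angular": [-0.25, -0.102, -0.094], "hand": -1}
  ]
}}

```text
t: 5.65
position: [0.5743, -0.0131, 0.179]
eef_rot: [[-0.703, 0.143, 0.697], [0.098, 0.99, -0.103], [-0.704, -0.004, -0.71]]
wrist_force: [-0.1, -0.5, 0.1]
finger_gap: 0.0855
finger_force: 0.0
```

```bash
python3 - <<'E'
from h import *; from kin import *; from station import env
o=env.get_obs(); print(o['t'],np.round(o['position'],3),np.round(o['joint_pos'],2))
c=env.camera('wrist'); np.savez('w2.npz',**c); cv2.imwrite('pics/w2.png',c['pixels'][:,:,::-1])
P=cloud(c)
m=np.isfinite(P[...,2])&(np.linalg.norm(P[...,:2]-[.699,-.021],axis=-1)<.06)
for lo,hi in((.02,.04),(.04,.07),(.08,.094),(.094,.11)):
    k=m&(P[...,2]>lo)&(P[...,2]<hi)
    if k.sum()>20: print(lo,k.sum(),np.median(P[k],0).round(4),rect(P[k][:,:2]))
R=Rt(45,s=1); J=np.array([.698,-.021,.06])
go(env,J,R,True)
E
```

```text
5.65 [ 0.574 -0.013  0.179] [-0.04  0.76 -0.18  2.38  2.71  0.82 -1.41]
0.02 792 [ 0.6712 -0.0179  0.0304] [679.4 -18.7  55.8  25.   82. ]
0.04 1378 [ 0.6714 -0.0181  0.0558] [679.3 -18.2  55.6  24.7  80.3]
0.08 684 [ 0.6731 -0.0179  0.087 ] [682.2 -20.3  52.9  27.1  86.3]
0.094 1022 [ 0.6917 -0.0207  0.096 ] [695.3 -21.2  51.7  52.5  34.1]
slide [-0.0076, 0.0206, 0.3798] angular [-0.0095, -0.0029, -0.004] rows>= 4.6 tcp [ 0.711 -0.023  0.047]
```

View pics/w2.png

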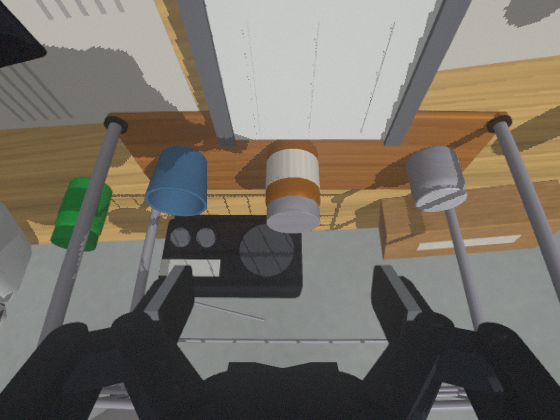

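The jar with amber glass, white label and steel cap is at (293,190), between the blue cup (178,180) and the tin (437,178). It is confirmed as the target, so I go in along the tool axis.

Request:
{"fn": "apply_moves", "kwargs": {
  "rows": [
    {"slide": [-0.004, 0.014, 0.08], "angular": [-0.009, -0.003, -0.004], "hand": -1},
    {"slide": [-0.008, 0.02, 0.16], "angular": [-0.009, -0.003, -0.004], "hand": -1},
    {"slide": [-0.008, 0.02, 0.22], "angular": [-0.009, -0.003, -0.004], "hand": -1},
    {"slide": [-0.008, 0.02, 0.28], "angular": [-0.009, -0.003, -0.004], "hand": -1},
    {"slide": [-0.008, 0.02, 0.33], "angular": [-0.009, -0.003, -0.004], "hand": -1},
    {"slide": [-0.008, 0.02, 0.36], "angular": [-0.009, -0.003, -0.004], "hand": -1},
    {"slide": [-0.008, 0.02, 0.36], "angular": [-0.009, -0.003, -0.004], "hand": -1},
    {"slide": [-0.008, 0.02, 0.36], "angular": [-0.009, -0.003, -0.004], "hand": -1}
  ]
}}

```text
t: 6.37
position: [0.7049, -0.0188, 0.0544]
eef_rot: [[-0.701, 0.126, 0.702], [0.088, 0.992, -0.09], [-0.708, -0.001, -0.707]]
wrist_force: [0.1, 0.3, 1.3]
finger_gap: 0.0851
finger_force: 0.0
```

```bash
python3 - <<'E'
from h import *; from station import env
o=env.get_obs(); print(o['t'],np.round(o['joint_pos'],2))
go(env,[.698,-.0205,.06],Rt(45,s=1),True)
E
```

```text
6.3667 [-0.    1.07 -0.15  1.96  2.78  0.72 -1.34]
slide [0.0015, -0.0052, 0.0202] angular [0.0009, 0.0004, 0.0019] rows>= 0.3 tcp [ 0.711 -0.022  0.047]
```

Request:
{"fn": "apply_moves", "kwargs": {
  "rows": [
    {"slide": [0, -0.005, 0.018], "angular": [0, 0, 0], "hand": -1},
    {"slide": [0, -0.005, 0.018], "angular": [0, 0, 0], "hand": -1},
    {"slide": [0, -0.005, 0.018], "angular": [0, 0, 0], "hand": 1},
    {"slide": [0, -0.005, 0.018], "angular": [0, 0, 0], "hand": 1},
    {"slide": [0, -0.005, 0.018], "angular": [0, 0, 0], "hand": 1},
    {"slide": [0, -0.005, 0.018], "angular": [0, 0, 0], "hand": 1},
    {"slide": [0, -0.005, 0.018], "angular": [0, 0, 0], "hand": 1},
    {"slide": [0, -0.005, 0.018], "angular": [0, 0, 0], "hand": 1},
    {"slide": [0, -0.005, 0.018], "angular": [0, 0, 0], "hand": 1},
    {"slide": [0, -0.005, 0.018], "angular": [0, 0, 0], "hand": 1}
  ],
  "squeeze": 45
}}

```text
t: 7.2
position: [0.7112, -0.023, 0.0491]
eef_rot: [[-0.699, 0.126, 0.703], [0.089, 0.992, -0.089], [-0.709, 0.0, -0.705]]
wrist_force: [-3.7, 1.0, 6.5]
finger_gap: 0.0547
finger_force: 48.6
```

```bash
python3 - <<'E'
from h import *; from station import env
o=env.get_obs(); print(o['t'],np.round(o['position'],4),o['finger_gap'],o['finger_force'])
R=np.array(o['eef_rot']); p=np.array(o['position'])
for d in ([-.005,0,.006],[-.025,0,.012],[-.04,0,.035],[-.06,0,.062],[-.12,0,.07],[-.23,0,.09]):
    go(env,p+CX*d[0]+[0,0,d[2]],R)
E
```

```text
7.2 [ 0.7112 -0.023   0.0491] 0.05471171209128197 48.590337610803545
slide [-0.0015, 0.0, -0.0156] angular [0.0, 0.0, 0.0] rows>= 0.2 tcp [ 0.706 -0.022  0.055]
slide [0.0182, 0.0001, -0.0524] angular [0.0, 0.0, 0.0] rows>= 0.7 tcp [ 0.686 -0.02   0.061]
slide [0.0068, 0.0002, -0.1061] angular [0.0, 0.0, 0.0] rows>= 1.3 tcp [ 0.671 -0.018  0.084]
slide [-0.0033, 0.0003, -0.1725] angular [0.0, 0.0, 0.0] rows>= 2.1 tcp [ 0.652 -0.015  0.111]
slide [0.0699, 0.0007, -0.2689] angular [0.0, 0.0, 0.0] rows>= 3.3 tcp [ 0.592 -0.008  0.119]
slide [0.1967, 0.0013, -0.4531] angular [0.0, 0.0, 0.0] rows>= 5.9 tcp [0.483 0.007 0.139]
```

Request:
{"fn": "apply_moves", "kwargs": {
  "rows": [
    {"slide": [-0.015, 0, -0.015], "angular": [0, 0, 0], "hand": 1},
    {"slide": [-0.035, 0, -0.035], "angular": [0, 0, 0], "hand": 1},
    {"slide": [-0.035, 0, -0.07], "angular": [0, 0, 0], "hand": 1},
    {"slide": [-0.03, 0, -0.12], "angular": [0, 0, 0], "hand": 1},
    {"slide": [-0.02, 0, -0.18], "angular": [0, 0, 0], "hand": 1},
    {"slide": [0.03, 0, -0.24], "angular": [0, 0, 0], "hand": 1},
    {"slide": [0.08, 0, -0.3], "angular": [0, 0, 0], "hand": 1},
    {"slide": [0.13, 0, -0.37], "angular": [0, 0, 0], "hand": 1},
    {"slide": [0.16, 0, -0.42], "angular": [0, 0, 0], "hand": 1},
    {"slide": [0.18, 0, -0.45], "angular": [0, 0, 0], "hand": 1}
  ]
}}

```text
t: 8.03
position: [0.5728, 0.0178, 0.1154]
eef_rot: [[-0.691, 0.11, 0.715], [0.089, 0.994, -0.067], [-0.718, 0.018, -0.696]]
wrist_force: [0.4, 0.3, -2.8]
finger_gap: 0.0548
finger_force: 48.4
```

```bash
python3 - <<'E'
from h import *; from kin import *; from station import env
o=env.get_obs(); q=np.array(o['joint_pos']); print(o['t'],np.round(o['position'],4),o['finger_gap'],o['finger_force'],q.round(2))
for n in('scene','top'):
    c=env.camera(n); np.savez(n+'1.npz',**c); P=cloud(c); h=cv2.cvtColor(c['pixels'],cv2.COLOR_RGB2HSV)
    Z=P[...,2]; k=np.isfinite(Z)&(Z>-.005)&(Z<.03)&(h[...,1]>90)&(h[...,2]<130)&(P[...,1]>.16)&(P[...,1]<.46)&(P[...,0]>.33)&(P[...,0]<.57)
    kk,l,s,_=cv2.connectedComponentsWithStats(cv2.morphologyEx(k.astype(np.uint8),cv2.MORPH_CLOSE,np.ones((5,5))))
    i=1+np.argmax(s[1:,4]); print(n,s[i,4],rect(P[(l==i)&k][:,:2]))
cv2.imwrite('pics/s1.png',np.load('scene1.npz')['pixels'][:,:,::-1])
E
```

```text
8.0333 [0.5728 0.0178 0.1154] 0.0547808759998252 48.422284265980124 [ 0.15  1.02 -0.66  2.43  2.5   1.24 -1.13]
scene 7025 [463.6 313.8 236.9 176.   82.2]
top 5198 [463.8 312.8 239.6 176.8  82.2]
```

View pics/s1.png

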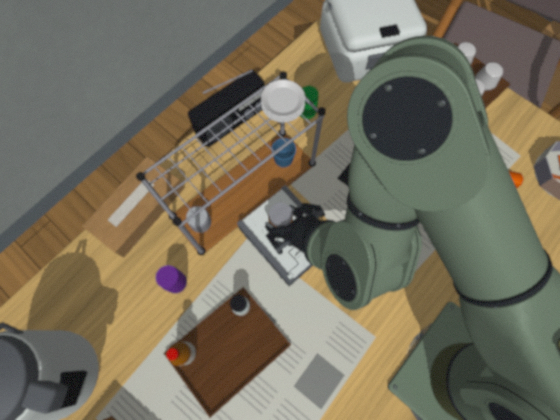

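```bash
python3 - <<'E'
from h import *; from kin import *; from station import env
o=env.get_obs(); x=np.array(o['joint_pos']); R=Rt(45,s=1)
p=np.array(o['position']); go(env,[.57,.02,.165],R)
for t in ([.57,.02,.165],[.54,.2,.175],[.45,.30,.16],[.448,.31,.11],[.448,.31,.045]):
    t=np.array(t)
    for a in np.linspace(0,1,6)[1:]: x,e,r=ik(p+(t-p)*a,R,x,.003)
    print(t,x.round(2),round(e,4),round(r,3)); go(env,t,R,cmd=(p,R)); p=t
E
```

```text
slide [-0.0686, 0.0046, -0.0749] angular [0.0184, 0.0082, -0.0017] rows>= 1.2 tcp [0.57  0.02  0.165]
[0.57  0.02  0.165] [ 0.14  0.87 -0.67  2.39  2.37  1.07 -1.06] 0.0 0.0
slide [-0.0676, 0.0022, -0.0759] angular [0.0, 0.0, 0.0] rows>= 1.2 tcp [0.57  0.02  0.165]
[0.54  0.2   0.175] [-0.3   0.86 -0.71  2.25  1.97  1.16 -1.09] 0.0 0.0
slide [0.0607, 0.3493, -0.089] angular [0.0, 0.0, 0.0] rows>= 4.4 tcp [0.54  0.2   0.175]
[0.45 0.3  0.16] [-0.62  0.91 -0.75  2.23  1.75  1.31 -1.25] 0.0 0.0
slide [0.1656, 0.1752, -0.1232] angular [0.0, 0.0, 0.0] rows>= 3.2 tcp [0.45 0.3  0.16]
[0.448 0.31  0.11 ] [-0.65  1.03 -0.72  2.22  1.83  1.36 -1.35] 0.0 0.0
slide [0.0753, 0.0193, 0.0661] angular [0.0, 0.0, 0.0] rows>= 1.2 tcp [0.448 0.31  0.11 ]
[0.448 0.31  0.045] [-0.67  1.19 -0.68  2.21  1.94  1.42 -1.45] 0.0 0.0
slide [0.0919, 0.0, 0.0919] angular [0.0, 0.0, 0.0] rows>= 1.6 tcp [0.448 0.31  0.045]
```

All feasible. First up, then left to (0.54, 0.20, 0.175).

Request:
{"fn": "apply_moves", "kwargs": {
  "rows": [
    {"slide": [-0.035, 0.002, -0.038], "angular": [0.018, 0.008, -0.002], "hand": 1},
    {"slide": [-0.068, 0.004, -0.075], "angular": [0.018, 0.008, -0.002], "hand": 1},
    {"slide": [-0.068, 0.004, -0.075], "angular": [0.018, 0.008, -0.002], "hand": 1},
    {"slide": [-0.053, 0.09, -0.097], "angular": [0.018, 0.008, -0.002], "hand": 1},
    {"slide": [-0.038, 0.17, -0.12], "angular": [0.018, 0.008, -0.002], "hand": 1},
    {"slide": [-0.023, 0.25, -0.142], "angular": [0.018, 0.008, -0.002], "hand": 1},
    {"slide": [-0.008, 0.34, -0.164], "angular": [0.018, 0.008, -0.002], "hand": 1},
    {"slide": [-0.008, 0.354, -0.164], "angular": [0.018, 0.008, -0.002], "hand": 1},
    {"slide": [-0.008, 0.354, -0.164], "angular": [0.018, 0.008, -0.002], "hand": 1}
  ]
}}

```text
t: 8.88
position: [0.5369, 0.2031, 0.1788]
eef_rot: [[-0.698, 0.124, 0.705], [0.088, 0.992, -0.088], [-0.71, 0.0, -0.704]]
wrist_force: [0.6, 0.0, -2.4]
finger_gap: 0.055
finger_force: 48.9
```

```bash
python3 - <<'E'
from h import *; from station import env
o=env.get_obs(); print(o['t'],np.round(o['joint_pos'],2))
R=Rt(45,s=1)
for t in ([.54,.2,.175],[.45,.3,.165],[.448,.31,.11],[.448,.31,.05]): go(env,t,R)
E
```

```text
8.8833 [-0.33  0.85 -0.69  2.26  1.96  1.15 -1.11]
slide [0.0005, -0.0054, 0.0103] angular [0.0021, 0.0029, 0.0019] rows>= 0.1 tcp [0.54  0.2   0.175]
slide [0.1579, 0.1706, -0.1201] angular [0.0021, 0.0029, 0.0019] rows>= 3.1 tcp [0.45  0.3   0.165]
slide [0.2406, 0.19, -0.0472] angular [0.0021, 0.0029, 0.0019] rows>= 3.7 tcp [0.448 0.31  0.11 ]
slide [0.3259, 0.1899, 0.0372] angular [0.0021, 0.0029, 0.0019] rows>= 4.5 tcp [0.448 0.31  0.05 ]
```

Request:
{"fn": "apply_moves", "kwargs": {
  "rows": [
    {"slide": [0.05, 0.057, -0.04], "angular": [0.002, 0.003, 0.002], "hand": 1},
    {"slide": [0.105, 0.114, -0.08], "angular": [0.002, 0.003, 0.002], "hand": 1},
    {"slide": [0.158, 0.17, -0.12], "angular": [0.002, 0.003, 0.002], "hand": 1},
    {"slide": [0.2, 0.19, -0.085], "angular": [0.002, 0.003, 0.002], "hand": 1},
    {"slide": [0.24, 0.19, -0.047], "angular": [0.002, 0.003, 0.002], "hand": 1},
    {"slide": [0.28, 0.19, -0.01], "angular": [0.002, 0.003, 0.002], "hand": 1},
    {"slide": [0.31, 0.19, 0.022], "angular": [0.002, 0.003, 0.002], "hand": 1},
    {"slide": [0.31, 0.19, 0.022], "angular": [0.002, 0.003, 0.002], "hand": 1},
    {"slide": [0.31, 0.19, 0.022], "angular": [0.002, 0.003, 0.002], "hand": 1}
  ]
}}

```text
t: 9.63
position: [0.4488, 0.3048, 0.0601]
eef_rot: [[-0.702, 0.133, 0.699], [0.092, 0.991, -0.097], [-0.706, -0.004, -0.708]]
wrist_force: [-0.4, -0.7, -1.4]
finger_gap: 0.0551
finger_force: 49.1
```

```bash
python3 - <<'E'
from h import *; from station import env
o=env.get_obs(); print(o['t'],np.round(o['joint_pos'],2))
R=Rt(45,s=1)
for z in (.046,.0425): go(env,[.448,.31,z],R)
E
```

```text
9.6333 [-0.68  1.15 -0.67  2.24  1.91  1.39 -1.45]
slide [0.022, 0.0101, 0.0178] angular [-0.0038, -0.0011, -0.0003] rows>= 0.4 tcp [0.448 0.31  0.046]
slide [0.0269, 0.0102, 0.0227] angular [-0.0038, -0.0011, -0.0003] rows>= 0.4 tcp [0.448 0.31  0.042]
```

Request:
{"fn": "apply_moves", "kwargs": {
  "rows": [
    {"slide": [0.008, 0, 0.008], "angular": [0, 0, 0], "hand": 1},
    {"slide": [0.014, 0, 0.014], "angular": [0, 0, 0], "hand": 1},
    {"slide": [0.019, 0, 0.019], "angular": [0, 0, 0], "hand": 1},
    {"slide": [0.022, 0, 0.022], "angular": [0, 0, 0], "hand": 1},
    {"slide": [0.024, 0, 0.024], "angular": [0, 0, 0], "hand": 1},
    {"slide": [0.025, 0, 0.025], "angular": [0, 0, 0], "hand": 1},
    {"slide": [0.025, 0, 0.025], "angular": [0, 0, 0], "hand": 1},
    {"slide": [0.025, 0, 0.025], "angular": [0, 0, 0], "hand": 1}
  ]
}}

```text
t: 10.3
position: [0.4485, 0.3054, 0.043]
eef_rot: [[-0.702, 0.133, 0.7], [0.092, 0.991, -0.096], [-0.706, -0.003, -0.708]]
wrist_force: [-5.5, -2.3, 9.8]
finger_gap: 0.0547
finger_force: 50.1
```

The jar is in contact with the tray, so I release it.

Request:
{"fn": "apply_moves", "kwargs": {
  "rows": [
    {"slide": [-0.001, 0, -0.001], "angular": [0, 0, 0], "hand": -0.4},
    {"slide": [-0.001, 0, -0.001], "angular": [0, 0, 0], "hand": -0.6},
    {"slide": [0, 0, 0], "angular": [0, 0, 0], "hand": -1},
    {"slide": [0, 0, 0], "angular": [0, 0, 0], "hand": -1},
    {"slide": [0, 0, 0], "angular": [0, 0, 0], "hand": -1},
    {"slide": [0, 0, 0], "angular": [0, 0, 0], "hand": -1},
    {"slide": [0, 0, -0.02], "angular": [0, 0, 0], "hand": -1},
    {"slide": [0, 0, -0.06], "angular": [0, 0, 0], "hand": -1},
    {"slide": [0, 0, -0.12], "angular": [0, 0, 0], "hand": -1},
    {"slide": [0, 0, -0.18], "angular": [0, 0, 0], "hand": -1}
  ]
}}

```text
t: 11.13
position: [0.3842, 0.3135, 0.1069]
eef_rot: [[-0.703, 0.133, 0.698], [0.092, 0.991, -0.097], [-0.705, -0.004, -0.709]]
wrist_force: [0.7, 0.2, 0.1]
finger_gap: 0.0855
finger_force: 0.0
```

```bash
python3 - <<'E'
from h import *; from kin import *; from station import env
o=env.get_obs(); q=np.array(o['joint_pos']); print(o['t'],np.round(o['position'],3),q.round(2),o['finger_gap'])
c=env.camera('top'); P=cloud(c); cv2.imwrite('pics/t2.png',c['pixels'][:,:,::-1])
Z=P[...,2]; k=np.isfinite(Z)&(Z>.084)&(Z<.1)&(np.linalg.norm(P[...,:2]-[.435,.308],axis=-1)<.06); print('jar top',k.sum(),np.median(Z[k]),rect(P[k][:,:2]))
# press options
for tilt in (0,10,20,30,-10,-20):
  for yd in (YAW,YAW+.5,YAW-.5,YAW+np.pi/2,YAW-np.pi/2):
   for s in (1,-1):
    R=Rt(tilt,yd,s)
    best=None
    for sd in (q,[0.03,1,0,1.9,3.14,.6,0],[0,1,0,1.9,0,.3,0],[0.3,1,-.8,2,1.5,.6,0],[-.3,1,.8,2,1.5,.6,0]):
      x,e,a=ik(cp(-.079,0,.044),R,np.array(sd,float),.003); x2,e2,a2=ik(cp(.006,0,.039),R,x,.003)
      if e+e2<.003 and a+a2<.02:
        d=np.abs(x-q).max()
        if best is None or d<best[0]: best=(d,x,x2)
    if best: print(tilt,round(np.degrees(yd)),s,round(best[0],2),best[1].round(2),best[2].round(2))
E
```

```text
11.1333 [0.384 0.314 0.107] [-0.8   1.05 -0.75  2.33  1.73  1.42 -1.54] 0.0855313487670195
jar top 353 0.09131549275324913 [435.  306.7  53.1  50.3  90. ]
0 -7 1 1.54 [ 0.43  1.16 -1.13  2.03  1.35  1.01  0.  ] [ 0.43  1.22 -1.14  1.73  1.25  1.11  0.29]
0 -7 -1 1.27 [ 0.11  0.92 -0.42  2.04  0.99  0.39 -2.81] [ 0.2   1.01 -0.56  1.74  0.84  0.64 -2.55]
0 21 1 2.03 [ 0.44  1.18 -1.17  2.03  1.36  1.05  0.49] [ 0.44  1.23 -1.17  1.73  1.27  1.14  0.78]
0 21 -1 1.07 [ 0.27  0.99 -0.73  2.04  1.21  0.64 -2.52] [ 0.31  1.08 -0.81  1.74  1.06  0.82 -2.22]
0 -36 1 1.16 [ 0.27  1.   -0.74  2.03  1.22  0.65 -0.38] [ 0.32  1.08 -0.82  1.74  1.06  0.83 -0.08]
0 -36 -1 2.72 [-0.31  0.93  0.34  2.05 -1.    0.32 -1.33] [-0.34  1.03  0.51  1.76 -0.85  0.58 -1.5 ]
0 83 1 3.09 [ 0.47  1.22 -1.24  2.03  1.37  1.13  1.55] [ 0.46  1.27 -1.24  1.73  1.31  1.21  1.84]
0 83 -1 1.07 [ 0.08  0.91 -0.36  2.04  0.93  0.35 -1.17] [ 0.18  1.   -0.5   1.74  0.79  0.61 -0.93]
0 -97 1 1.07 [ 0.08  0.91 -0.36  2.04  0.93  0.35 -1.17] [ 0.18  1.   -0.5   1.74  0.79  0.61 -0.93]
0 -97 -1 3.09 [ 0.47  1.22 -1.24  2.03
[... 3860 characters left out ...]
1  1.11 -0.78  1.68  0.79  1.11 -2.12] [ 0.19  1.19 -0.78  1.34  0.76  1.3  -1.92]
-20 -36 1 1.42 [ 0.58  1.41 -1.44  1.73  1.08  1.37 -0.12] [ 0.52  1.44 -1.43  1.39  1.07  1.49  0.12]
-20 -36 -1 2.42 [-0.18  1.03  0.38  1.75 -0.7   0.85 -1.54] [-0.16  1.12  0.42  1.42 -0.64  1.07 -1.67]
-20 83 1 2.99 [ 0.22  1.22 -1.14  1.93  1.31  1.41  1.45] [ 0.23  1.26 -1.12  1.64  1.31  1.46  1.73]
-20 83 -1 0.7 [-0.11  0.97 -0.4   1.94  1.02  0.76 -1.43] [-0.04  1.05 -0.44  1.65  0.93  0.92 -1.18]
-20 -97 1 1.24 [ 0.44  1.   -0.61  2.07  0.81  0.22 -0.84] [ 0.49  1.1  -0.77  1.76  0.7   0.51 -0.67]
-20 -97 -1 3.28 [ 0.73  1.37 -1.42  2.06  1.4   1.    1.74] [ 0.69  1.41 -1.43  1.76  1.29  1.09  2.01]
```

```bash
python3 - <<'E'
from h import *; from kin import *; from station import env
o=env.get_obs(); x=np.array(o['joint_pos']); p0=np.array(o['position']); R0=np.array(o['eef_rot']); R=Rt(15,s=1)
W=[(p0+[-.01,0,.11],R0),(cp(-.08,.01,.17),R),(cp(-.08,0,.065),R),(cp(-.08,0,.042),R),(cp(.008,0,.042),R)]
p,Q=p0,R0
for t,T in W:
    go(env,t,T,cmd=(p,Q)); w=Ro.from_matrix(Q.T@T).as_rotvec()
    for a in np.linspace(0,1,9)[1:]:
        x,e,r=ik(p+(t-p)*a,Q@Ro.from_rotvec(w*a).as_matrix(),x,.003)
    print(x.round(2),round(e,4),round(r,3)); p,Q=t,T
E
```

```text
slide [-0.141, -0.0027, -0.1701] angular [0.0, 0.0, 0.0] rows>= 2.6 tcp [0.371 0.316 0.22 ]
[-0.76  0.77 -0.84  2.27  1.5   1.33 -1.25] 0.0 0.0
slide [-0.1097, -0.5319, 0.2506] angular [-0.0003, 0.3312, 0.0002] rows>= 7.2 tcp [0.463 0.036 0.17 ]
[ 0.29  0.71 -0.86  2.2   1.37  0.65 -0.16] 0.0 0.0
slide [0.0544, -0.02, 0.2028] angular [0.0, 0.0, 0.0] rows>= 2.5 tcp [0.462 0.026 0.065]
[ 0.27  0.98 -0.84  2.3   1.85  0.79 -0.59] 0.0 0.0
slide [0.0119, 0.0, 0.0444] angular [0.0, 0.0, 0.0] rows>= 0.6 tcp [0.462 0.026 0.042]
[ 0.27  1.04 -0.84  2.31  1.92  0.83 -0.64] 0.0 0.0
slide [-0.17, 0.0, 0.0456] angular [0.0, 0.0, 0.0] rows>= 2.1 tcp [0.549 0.014 0.042]
[ 0.28  1.03 -0.75  2.01  1.67  0.68 -0.22] 0.0 0.0
```

Request:
{"fn": "apply_moves", "kwargs": {
  "rows": [
    {"slide": [-0.05, 0, -0.06], "angular": [0, 0, 0], "hand": -1},
    {"slide": [-0.1, 0, -0.12], "angular": [0, 0, 0], "hand": -1},
    {"slide": [-0.141, -0.003, -0.17], "angular": [0, 0, 0], "hand": -1},
    {"slide": [-0.155, -0.08, -0.135], "angular": [0, 0.047, 0], "hand": 1},
    {"slide": [-0.171, -0.155, -0.1], "angular": [0, 0.094, 0], "hand": 1},
    {"slide": [-0.187, -0.23, -0.063], "angular": [0, 0.142, 0], "hand": 1},
    {"slide": [-0.203, -0.306, -0.027], "angular": [0, 0.19, 0], "hand": 1},
    {"slide": [-0.219, -0.382, 0.009], "angular": [0, 0.237, 0], "hand": 1},
    {"slide": [-0.235, -0.458, 0.045], "angular": [0, 0.284, 0], "hand": 1},
    {"slide": [-0.251, -0.535, 0.081], "angular": [0, 0.331, 0], "hand": 1}
  ],
  "squeeze": 40
}}

```text
t: 12.02
position: [0.431, 0.1353, 0.1825]
eef_rot: [[-0.943, 0.136, 0.304], [0.124, 0.991, -0.058], [-0.309, -0.018, -0.951]]
wrist_force: [-0.6, 0.7, -0.3]
finger_gap: 0.001
finger_force: 0.0
```

```bash
python3 - <<'E'
from h import *; from station import env
o=env.get_obs(); print(o['t'],np.round(o['joint_pos'],2))
go(env,cp(-.08,0,.065),Rt(15,s=1))
for n in ('top',):
    c=env.camera(n); P=cloud(c); cv2.imwrite(f'pics/{n}3.png',c['pixels'][:,:,::-1])
    Z=P[...,2]; k=np.isfinite(Z)&(Z>.084)&(Z<.1)&(np.linalg.norm(P[...,:2]-[.435,.308],axis=-1)<.06); print('jar top',k.sum(),np.median(Z[k]),rect(P[k][:,:2]))
c=env.camera('wrist'); np.savez('w4.npz',**c); cv2.imwrite('pics/w4.png',c['pixels'][:,:,::-1])
E
```

```text
12.0167 [-0.01  0.68 -0.88  2.25  1.39  0.77 -0.5 ]
slide [-0.0122, -0.2046, 0.2549] angular [-0.0119, 0.0334, -0.001] rows>= 3.9 tcp [0.462 0.026 0.065]
jar top 357 0.09149388915449541 [435.  307.   52.8  50.3  89.5]
```

View pics/w4.png

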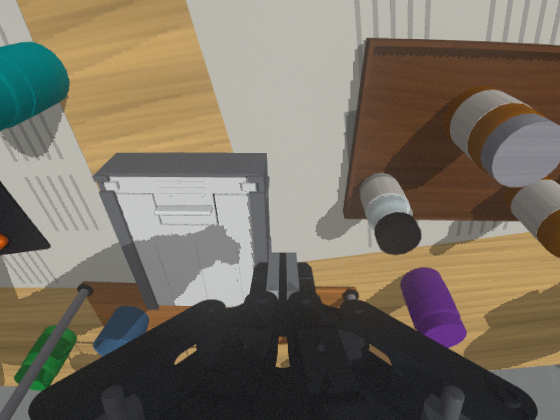

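The picture shows the shut fingertip at (283,265), the case at (185,230) with its pad at (183,185) and stop bar at (185,211), and the jar upright on the tray at (510,140).

```bash
python3 - <<'E'
from h import *
c=dict(np.load('w4.npz')); P=cloud(c); Z=P[...,2]
def loc(Q): d=Q-CASE; return np.c_[d@CX,d@CY,Q[:,2]]*1000
m=np.isfinite(Z)&(Z>.03)&(Z<.07)&(np.linalg.norm(P[...,:2]-CASE[:2],axis=-1)<.14); m[260:]=0
L=loc(P[m]); 
print('front edge x',np.percentile(L[(abs(L[:,1])<60)&(L[:,2]>38),0],[.5,2]),'top z plate',np.median(L[abs(L[:,1])<60][:,2]))
r=L[(L[:,2]>47)&(abs(L[:,1])>60)]; print('rails y',np.percentile(r[:,1],[1,99]))
k=L[(L[:,2]>50.5)&(abs(L[:,1])<40)&(L[:,0]<0)]; print('stop',len(k),k.min(0),k.max(0),np.median(k,0))
g=L[(abs(L[:,1])<25)&(L[:,0]<-68)&(L[:,0]>-94)]; print('pad z',np.median(g[:,2]))
E
```

```text
front edge x [-101.5786538 -101.1333516] top z plate 42.13772583777062
rails y [-81.18579065  78.46192725]
stop 329 [-66.6091566  -28.87332427  50.52497895] [-60.24291569  26.51721823  55.37502471] [-64.58180232  -0.2644083   53.65109798]
pad z 42.3605285554565
```

Request:
{"fn": "apply_moves", "kwargs": {
  "rows": [
    {"slide": [-0.01, -0.08, 0.04], "angular": [-0.012, 0.033, -0.001], "hand": 1},
    {"slide": [-0.012, -0.16, 0.08], "angular": [-0.012, 0.033, -0.001], "hand": 1},
    {"slide": [-0.012, -0.205, 0.13], "angular": [-0.012, 0.033, -0.001], "hand": 1},
    {"slide": [-0.012, -0.205, 0.18], "angular": [-0.012, 0.033, -0.001], "hand": 1},
    {"slide": [-0.012, -0.205, 0.22], "angular": [-0.012, 0.033, -0.001], "hand": 1},
    {"slide": [-0.012, -0.205, 0.24], "angular": [-0.012, 0.033, -0.001], "hand": 1},
    {"slide": [-0.012, -0.205, 0.24], "angular": [-0.012, 0.033, -0.001], "hand": 1},
    {"slide": [-0.012, -0.205, 0.24], "angular": [-0.012, 0.033, -0.001], "hand": 1}
  ]
}}

```text
t: 12.78
position: [0.4589, 0.0278, 0.072]
eef_rot: [[-0.957, 0.128, 0.259], [0.123, 0.992, -0.035], [-0.261, -0.001, -0.965]]
wrist_force: [0.3, 0.0, -0.0]
finger_gap: 0.0005
finger_force: 0.0
```

```bash
cat > pos.py <<'E'
from h import *; from station import env
o=env.get_obs(); d=np.array(o['position'])-CASE; print(o['t'],'case mm',np.round([d@CX*1e3,d@CY*1e3,d[2]*1e3],1),'F',np.round([np.dot(o['wrist_force'],CX),np.dot(o['wrist_force'],CY),o['wrist_force'][2]],1),np.round(o['joint_pos'],2))
E
python3 - <<'E'
from pos import *
for z in (.055,.045,.040): go(env,cp(-.08,0,z),Rt(15,s=1))
E
```

```text
12.7833 case mm [-83.1   1.7  72. ] F [ 0.3  0.1 -0. ] [ 0.25  0.95 -0.81  2.32  1.86  0.76 -0.62]
slide [0.003, -0.0033, 0.0344] angular [-0.0008, 0.0014, 0.0008] rows>= 0.4 tcp [0.462 0.026 0.055]
slide [0.0082, -0.0032, 0.0537] angular [-0.0008, 0.0014, 0.0008] rows>= 0.7 tcp [0.462 0.026 0.045]
slide [0.0108, -0.0032, 0.0634] angular [-0.0008, 0.0014, 0.0008] rows>= 0.8 tcp [0.462 0.026 0.04 ]
```

Request:
{"fn": "apply_moves", "kwargs": {
  "rows": [
    {"slide": [0.002, -0.003, 0.02], "angular": [0, 0, 0], "hand": 1},
    {"slide": [0.004, -0.003, 0.034], "angular": [0, 0, 0], "hand": 1},
    {"slide": [0.006, -0.003, 0.042], "angular": [0, 0, 0], "hand": 1},
    {"slide": [0.008, -0.003, 0.048], "angular": [0, 0, 0], "hand": 1},
    {"slide": [0.009, -0.003, 0.053], "angular": [0, 0, 0], "hand": 1},
    {"slide": [0.01, -0.003, 0.057], "angular": [0, 0, 0], "hand": 1},
    {"slide": [0.01, -0.003, 0.057], "angular": [0, 0, 0], "hand": 1},
    {"slide": [0.01, -0.003, 0.057], "angular": [0, 0, 0], "hand": 1}
  ]
}}

```text
t: 13.45
position: [0.4618, 0.0253, 0.0431]
eef_rot: [[-0.957, 0.129, 0.259], [0.124, 0.992, -0.035], [-0.262, -0.002, -0.965]]
wrist_force: [-1.2, 0.6, 3.4]
finger_gap: -0.0
finger_force: 1.8
```

```bash
python3 pos.py
```

```text
13.45 case mm [-79.8  -0.5  43.1] F [-1.2  0.5  3.4] [ 0.25  1.03 -0.81  2.32  1.94  0.81 -0.67]
```

Request:
{"fn": "apply_moves", "kwargs": {
  "rows": [
    {"slide": [0.001, 0, 0.003], "angular": [0, 0, 0], "hand": 1},
    {"slide": [0.002, 0, 0.006], "angular": [0, 0, 0], "hand": 1},
    {"slide": [0.002, 0, 0.006], "angular": [0, 0, 0], "hand": 1},
    {"slide": [0.002, 0, 0.006], "angular": [0, 0, 0], "hand": 1}
  ]
}}

```text
t: 13.78
position: [0.4619, 0.0252, 0.0399]
eef_rot: [[-0.957, 0.129, 0.26], [0.124, 0.992, -0.035], [-0.262, -0.002, -0.965]]
wrist_force: [-0.3, 0.3, 8.0]
finger_gap: -0.0002
finger_force: 3.7
```

```bash
python3 pos.py
```

```text
13.7833 case mm [-79.6  -0.5  39.9] F [-0.4  0.3  8. ] [ 0.25  1.04 -0.81  2.32  1.95  0.82 -0.68]
```

Request:
{"fn": "apply_moves", "kwargs": {
  "rows": [
    {"slide": [-0.01, 0, 0.0027], "angular": [0, 0, 0], "hand": 1},
    {"slide": [-0.02, 0, 0.0054], "angular": [0, 0, 0], "hand": 1},
    {"slide": [-0.035, 0, 0.0094], "angular": [0, 0, 0], "hand": 1},
    {"slide": [-0.05, 0, 0.0135], "angular": [0, 0, 0], "hand": 1},
    {"slide": [-0.065, 0, 0.0175], "angular": [0, 0, 0], "hand": 1},
    {"slide": [-0.08, 0, 0.0215], "angular": [0, 0, 0], "hand": 1},
    {"slide": [-0.095, 0, 0.0256], "angular": [0, 0, 0], "hand": 1},
    {"slide": [-0.11, 0, 0.0296], "angular": [0, 0, 0], "hand": 1},
    {"slide": [-0.125, 0, 0.0337], "angular": [0, 0, 0], "hand": 1},
    {"slide": [-0.14, 0, 0.0377], "angular": [0, 0, 0], "hand": 1}
  ]
}}

```text
t: 14.62
position: [0.534, 0.0158, 0.04]
eef_rot: [[-0.957, 0.129, 0.26], [0.124, 0.992, -0.035], [-0.262, -0.002, -0.965]]
wrist_force: [-1.9, 0.0, 6.8]
finger_gap: -0.0002
finger_force: 3.2
```

```bash
python3 pos.py
```

```text
14.6167 case mm [-7.  -0.6 40. ] F [-1.9 -0.2  6.8] [ 0.25  1.01 -0.71  2.08  1.75  0.65 -0.34]
```

Request:
{"fn": "apply_moves", "kwargs": {
  "rows": [
    {"slide": [-0.012, 0, 0.003], "angular": [0, 0, 0], "hand": 1},
    {"slide": [-0.022, 0, 0.006], "angular": [0, 0, 0], "hand": 1},
    {"slide": [-0.03, 0, 0.008], "angular": [0, 0, 0], "hand": 1},
    {"slide": [-0.035, 0, 0.0095], "angular": [0, 0, 0], "hand": 1},
    {"slide": [-0.038, 0, 0.01], "angular": [0, 0, 0], "hand": 1},
    {"slide": [-0.041, 0, 0.011], "angular": [0, 0, 0], "hand": 1},
    {"slide": [-0.041, 0, 0.011], "angular": [0, 0, 0], "hand": 1}
  ]
}}

```text
t: 15.2
position: [0.5515, 0.0137, 0.0396]
eef_rot: [[-0.959, 0.127, 0.254], [0.123, 0.992, -0.034], [-0.256, -0.002, -0.967]]
wrist_force: [-31.7, 2.4, 27.5]
finger_gap: 0.0001
finger_force: 18.7
```

```bash
python3 pos.py
```

```text
15.2 case mm [10.6 -0.4 39.6] F [-31.8  -1.7  27.5] [ 0.25  1.02 -0.69  2.01  1.67  0.63 -0.23]
```

```bash
python3 - <<'E'
from h import *; from kin import *; from station import env
o=env.get_obs(); x=np.array(o['joint_pos']); p0=np.array(o['position']); R0=np.array(o['eef_rot'])
R=Rt(0,YAW-np.pi/2,1); print(R.round(2).tolist())
W=[(p0-CX*.005,R0),(p0-CX*.006+[0,0,.08],R0),(cp(-.09,0,.2),R),(cp(-.055,0,.06),R)]
p,Q=p0,R0
for t,T in W:
    go(env,t,T); w=Ro.from_matrix(Q.T@T).as_rotvec()
    for a in np.linspace(0,1,9)[1:]:
        x,e,r=ik(p+(t-p)*a,Q@Ro.from_rotvec(w*a).as_matrix(),x,.003)
    print(x.round(2),round(e,4),round(r,3)); p,Q=t,T
E
```

```text
[[0.13, 0.99, 0.0], [0.99, -0.13, 0.0], [0.0, 0.0, -1.0]]
slide [0.0097, 0.0, -0.0026] angular [0.0, 0.0, 0.0] rows>= 0.1 tcp [0.547 0.014 0.04 ]
[ 0.25  1.02 -0.69  2.02  1.68  0.63 -0.25] 0.0 0.0
slide [-0.0294, -0.0002, -0.1577] angular [0.0, 0.0, 0.0] rows>= 1.9 tcp [0.546 0.014 0.12 ]
[ 0.29  0.86 -0.75  1.99  1.36  0.64  0.04] 0.0 0.0
slide [0.1123, 0.0006, -0.3617] angular [0.1288, 0.1303, 0.9949] rows>= 12.7 tcp [0.452 0.027 0.2  ]
[ 0.26  0.65 -0.67  1.94  0.58  0.76 -0.88] 0.0 0.0
slide [0.1164, 0.001, -0.0731] angular [0.1288, 0.1303, 0.9949] rows>= 12.7 tcp [0.486 0.023 0.06 ]
[ 0.13  0.91 -0.44  1.95  0.83  0.47 -1.05] 0.0 0.0
```

Request:
{"fn": "apply_moves", "kwargs": {
  "rows": [
    {"slide": [0.01, 0, -0.003], "angular": [0, 0, 0], "hand": 1},
    {"slide": [0.01, 0, -0.01], "angular": [0, 0, 0], "hand": 1},
    {"slide": [-0.01, 0, -0.08], "angular": [0, 0, 0], "hand": 1},
    {"slide": [-0.029, 0, -0.158], "angular": [0, 0, 0], "hand": 1},
    {"slide": [-0.01, 0, -0.18], "angular": [0.01, 0.01, 0.077], "hand": 1},
    {"slide": [0.01, 0, -0.2], "angular": [0.02, 0.02, 0.154], "hand": 1},
    {"slide": [0.03, 0, -0.22], "angular": [0.03, 0.03, 0.231], "hand": 1},
    {"slide": [0.05, 0, -0.25], "angular": [0.04, 0.04, 0.308], "hand": 0},
    {"slide": [0.07, 0, -0.28], "angular": [0.05, 0.05, 0.385], "hand": 0},
    {"slide": [0.09, 0, -0.31], "angular": [0.06, 0.06, 0.462], "hand": 0}
  ]
}}

```text
t: 16.03
position: [0.4705, 0.0242, 0.1782]
eef_rot: [[-0.636, 0.76, 0.135], [0.758, 0.648, -0.073], [-0.143, 0.056, -0.988]]
wrist_force: [-1.1, -0.5, 0.5]
finger_gap: 0.0358
finger_force: 0.0
```

```bash
python3 - <<'E'
from pos import *
go(env,cp(-.09,0,.2),Rt(0,YAW-np.pi/2,1))
E
```

```text
16.0333 case mm [-71.   -0.4 178.2] F [-1.1 -0.6  0.5] [ 0.23  0.68 -0.72  2.05  0.96  0.68 -0.45]
slide [0.0219, -0.0223, -0.0486] angular [0.0716, 0.0714, 0.5281] rows>= 6.8 tcp [0.452 0.027 0.2  ]
```

Request:
{"fn": "apply_moves", "kwargs": {
  "rows": [
    {"slide": [0.01, -0.01, -0.02], "angular": [0.01, 0.01, 0.075], "hand": 0},
    {"slide": [0.02, -0.02, -0.04], "angular": [0.02, 0.02, 0.15], "hand": 0},
    {"slide": [0.022, -0.022, -0.048], "angular": [0.03, 0.03, 0.226], "hand": 0},
    {"slide": [0.022, -0.022, -0.048], "angular": [0.041, 0.041, 0.302], "hand": 0},
    {"slide": [0.022, -0.022, -0.048], "angular": [0.051, 0.051, 0.377], "hand": 0},
    {"slide": [0.022, -0.022, -0.048], "angular": [0.061, 0.061, 0.453], "hand": 0},
    {"slide": [0.022, -0.022, -0.048], "angular": [0.072, 0.071, 0.528], "hand": 0},
    {"slide": [0.022, -0.022, -0.048], "angular": [0.072, 0.071, 0.528], "hand": 0},
    {"slide": [0.022, -0.022, -0.048], "angular": [0.072, 0.071, 0.528], "hand": 0}
  ]
}}

```text
t: 16.78
position: [0.4526, 0.0268, 0.1992]
eef_rot: [[0.12, 0.993, 0.001], [0.993, -0.12, -0.002], [-0.002, 0.001, -1.0]]
wrist_force: [-0.7, -0.7, -1.3]
finger_gap: 0.0427
finger_force: 0.0
```

```bash
python3 - <<'E'
from pos import *
for n in ('wrist','scene'):
    c=env.camera(n); np.savez(n+'5.npz',**c); cv2.imwrite(f'pics/{n}5.png',c['pixels'][:,:,::-1])
E
```

```text
16.7833 case mm [-89.1  -0.2 199.2] F [-0.6 -0.7 -1.3] [ 0.24  0.64 -0.65  1.94  0.57  0.74 -0.86]
```

View pics/wrist5.png

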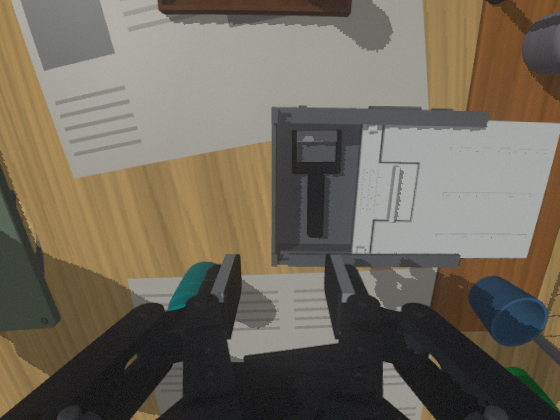

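The cover is fully open and the peeler shows plainly: blade and fork at (317,150) on the +y side, handle from (316,175) to (316,237) toward −y.

```bash
python3 - <<'E'
from pos import *
c=dict(np.load('wrist5.npz')); P=cloud(c); v=c['pixels'].max(-1); Z=P[...,2]
print(v[205,316],v[205,295],v[230,290],v[240,345],np.round(P[205,316],3),np.round(P[205,295],3),np.round(P[152,297],3))
def loc(Q): d=Q-CASE; return np.c_[d@CX,d@CY,Q[:,2]]*1000
m=np.zeros_like(v,bool); m[120:250,278:355]=(v<32)[120:250,278:355]
k,l,s,ce=cv2.connectedComponentsWithStats(m.astype(np.uint8)); i=1+np.argmax(s[1:,4]); vv,uu=np.where(l==i)
W=loc(plane(c,np.c_[uu,vv],.017)); print(s[i],np.percentile(W,[1,99],axis=0).round(1))
for a in range(-75,75,15):
    q=W[(W[:,1]>a)&(W[:,1]<a+15)]
    if len(q)>5: print(a,len(q),np.percentile(q[:,0],[2,50,98]).round(1))
L=loc(P[130:262,470:540].reshape(-1,3)); 
g=P[m]; print('z med',np.nanmedian(g[:,2]))
R=Rt(0,YAW-np.pi/2,1)
E
```

```text
16.8833 case mm [-8.920e+01  1.000e-01  1.992e+02] F [-0.7  0.5  0. ] [ 0.24  0.64 -0.65  1.94  0.57  0.74 -0.86]
43 63 64 87 [ 0.486 -0.002  0.014] [ 0.463 -0.003  0.002] [0.471 0.057 0.002]
[294 148   1   1   1] [[-78.4  37.8  17. ]
 [-78.4  37.8  17. ]]
z med 0.013625177619406625
```

```bash
python3 - <<'E'
from pos import *
c=dict(np.load('wrist5.npz')); v=c['pixels'].max(-1).astype(int)
def loc(Q): d=Q-CASE; return np.c_[d@CX,d@CY,Q[:,2]]*1000
m=np.zeros_like(v,bool); m[125:250,282:352]=(v<53)[125:250,282:352]
k,l,s,ce=cv2.connectedComponentsWithStats(m.astype(np.uint8)); i=1+np.argmax(s[1:,4]); vv,uu=np.where(l==i)
W=loc(plane(c,np.c_[uu,vv],.017)); print(s[i],np.percentile(W,[1,99],axis=0).round(1))
for a in range(-75,75,15):
    q=W[(W[:,1]>a)&(W[:,1]<a+15)]
    if len(q)>5: print(a,len(q),np.percentile(q[:,0],[2,50,98]).round(1))
E
```

```text
16.8833 case mm [-8.920e+01  1.000e-01  1.992e+02] F [-0.7  0.5  0. ] [ 0.24  0.64 -0.65  1.94  0.57  0.74 -0.86]
[ 292  129   50  109 1963] [[-80.4 -60.2  17. ]
 [-30.3  54.6  17. ]]
-75 22 [-58.9 -52.6 -46.3]
-60 194 [-62.  -53.1 -44.7]
-45 221 [-62.5 -53.6 -44.6]
-30 217 [-62.8 -54.  -45.3]
-15 234 [-62.6 -54.1 -45.3]
0 335 [-78.9 -55.3 -32.5]
15 481 [-80.1 -54.  -30.1]
30 156 [-80.5 -35.2 -29.9]
45 103 [-80.7 -34.7 -30.4]
```

```bash
python3 - <<'E'
from pos import *; from kin import *
x=np.array(o['joint_pos']); p=np.array(o['position']); Q=np.array(o['eef_rot']); R=Rt(0,YAW-np.pi/2,1); R2=Rt(0,-np.pi/2,1)
for t,T in [(cp(-.0537,-.018,.05),R),(cp(-.0537,-.018,.007),R),(cp(-.0537,-.018,.13),R),([.42,-.335,.13],R2),([.42,-.335,.0125],R2)]:
    t=np.array(t); go(env,t,T,cmd=(p,Q)); w=Ro.from_matrix(Q.T@T).as_rotvec()
    for a in np.linspace(0,1,9)[1:]: x,e,r=ik(p+(t-p)*a,Q@Ro.from_rotvec(w*a).as_matrix(),x,.003)
    print(x.round(2),round(e,4),round(r,3)); p,Q=t,T
E
```

```text
16.8833 case mm [-8.920e+01  1.000e-01  1.992e+02] F [-0.7  0.5  0. ] [ 0.24  0.64 -0.65  1.94  0.57  0.74 -0.86]
slide [-0.0363, 0.0703, 0.2986] angular [0.0007, 0.0012, 0.0065] rows>= 3.7 tcp [0.485 0.005 0.05 ]
[ 0.15  0.92 -0.4   1.96  0.83  0.43 -1.02] 0.0 0.0
slide [0.0, 0.0, 0.086] angular [0.0, 0.0, 0.0] rows>= 1.0 tcp [0.485 0.005 0.007]
[ 0.09  0.99 -0.29  1.97  0.91  0.31 -1.09] 0.0 0.0
slide [0.0, 0.0, -0.246] angular [0.0, 0.0, 0.0] rows>= 2.9 tcp [0.485 0.005 0.13 ]
[ 0.23  0.79 -0.55  1.91  0.68  0.64 -0.88] 0.0 0.0
slide [-0.6903, -0.0423, 0.0] angular [0.0, 0.0, -0.0822] rows>= 8.3 tcp [ 0.42  -0.335  0.13 ]
[ 0.97  0.87 -0.69  1.73  0.73  0.82 -0.07] 0.0 0.0
slide [0.0, 0.0, 0.235] angular [0.0, 0.0, 0.0] rows>= 2.8 tcp [ 0.42  -0.335  0.012]
[ 0.89  1.05 -0.53  1.78  0.92  0.58 -0.23] 0.0 0.0
```

Request:
{"fn": "apply_moves", "kwargs": {
  "rows": [
    {"slide": [-0.03, 0.06, 0.04], "angular": [0.001, 0.001, 0.006], "hand": 0.2},
    {"slide": [-0.036, 0.07, 0.11], "angular": [0.001, 0.001, 0.006], "hand": 0.2},
    {"slide": [-0.036, 0.07, 0.18], "angular": [0.001, 0.001, 0.006], "hand": 0.2},
    {"slide": [-0.036, 0.07, 0.24], "angular": [0.001, 0.001, 0.006], "hand": 0.2},
    {"slide": [-0.036, 0.07, 0.27], "angular": [0.001, 0.001, 0.006], "hand": 0.2},
    {"slide": [-0.036, 0.07, 0.27], "angular": [0.001, 0.001, 0.006], "hand": 0.2},
    {"slide": [-0.036, 0.07, 0.27], "angular": [0.001, 0.001, 0.006], "hand": 0.2}
  ]
}}

```text
t: 17.47
position: [0.4851, 0.0051, 0.0645]
eef_rot: [[0.13, 0.992, -0.001], [0.992, -0.13, 0.0], [0.0, -0.001, -1.0]]
wrist_force: [0.1, 0.2, 0.4]
finger_gap: 0.0341
finger_force: 0.0
```

```bash
python3 - <<'E'
from pos import *
go(env,cp(-.0537,-.018,.007),Rt(0,YAW-np.pi/2,1))
E
```

```text
17.4667 case mm [-54.1 -17.6  64.5] F [0.1 0.2 0.4] [ 0.16  0.89 -0.43  1.96  0.81  0.47 -1.  ]
slide [-0.0009, 0.001, 0.115] angular [-0.0009, -0.0001, -0.0005] rows>= 1.4 tcp [0.485 0.005 0.007]
```

Request:
{"fn": "apply_moves", "kwargs": {
  "rows": [
    {"slide": [0, 0, 0.05], "angular": [0, 0, 0], "hand": 0.2},
    {"slide": [0, 0, 0.085], "angular": [0, 0, 0], "hand": 0.2},
    {"slide": [0, 0, 0.105], "angular": [0, 0, 0], "hand": 0.2},
    {"slide": [0, 0, 0.114], "angular": [0, 0, 0], "hand": 0.2},
    {"slide": [0, 0, 0.114], "angular": [0, 0, 0], "hand": 0.2},
    {"slide": [0, 0, 0.114], "angular": [0, 0, 0], "hand": 1},
    {"slide": [0, 0, 0.114], "angular": [0, 0, 0], "hand": 1},
    {"slide": [0, 0, 0.114], "angular": [0, 0, 0], "hand": 1},
    {"slide": [0, 0, 0.114], "angular": [0, 0, 0], "hand": 1},
    {"slide": [0, 0, 0.114], "angular": [0, 0, 0], "hand": 1}
  ],
  "squeeze": 30
}}

```text
t: 18.3
position: [0.4859, 0.0047, 0.0086]
eef_rot: [[0.132, 0.991, 0.001], [0.991, -0.132, 0.001], [0.001, 0.001, -1.0]]
wrist_force: [-1.4, 0.1, 8.2]
finger_gap: 0.017
finger_force: 29.3
```

```bash
python3 - <<'E'
from pos import *
print(o['finger_gap'],o['finger_force'])
E
```

```text
18.3 case mm [-53.3 -17.8   8.6] F [-1.4 -0.1  8.2] [ 0.09  0.99 -0.3   1.98  0.92  0.31 -1.1 ]
0.01701333771022392 29.297221899032593
```

Request:
{"fn": "apply_moves", "kwargs": {
  "rows": [
    {"slide": [0, 0, -0.02], "angular": [0, 0, 0], "hand": 1},
    {"slide": [0, 0, -0.07], "angular": [0, 0, 0], "hand": 1},
    {"slide": [0, 0, -0.13], "angular": [0, 0, 0], "hand": 1},
    {"slide": [0, 0, -0.2], "angular": [0, 0, 0], "hand": 1},
    {"slide": [-0.05, -0.004, -0.25], "angular": [0, 0, -0.01], "hand": 1},
    {"slide": [-0.13, -0.01, -0.25], "angular": [0, 0, -0.02], "hand": 1},
    {"slide": [-0.21, -0.015, -0.25], "angular": [0, 0, -0.03], "hand": 1},
    {"slide": [-0.29, -0.02, -0.25], "angular": [0, 0, -0.04], "hand": 1},
    {"slide": [-0.37, -0.025, -0.25], "angular": [0, 0, -0.05], "hand": 1},
    {"slide": [-0.44, -0.028, -0.25], "angular": [0, 0, -0.06], "hand": 1}
  ]
}}

```text
t: 19.13
position: [0.4413, -0.2144, 0.1334]
eef_rot: [[0.038, 0.999, -0.0], [0.999, -0.038, -0.001], [-0.001, -0.0, -1.0]]
wrist_force: [0.4, -0.6, -0.2]
finger_gap: 0.0169
finger_force: 30.1
```

```bash
python3 - <<'E'
from pos import *
print(o['finger_gap'],o['finger_force'],o['position'])
R2=Rt(0,-np.pi/2,1); go(env,[.42,-.335,.13],R2); go(env,[.42,-.335,.03],R2)
E
```

```text
19.1333 case mm [ -69.3 -240.8  133.4] F [ 0.5 -0.6 -0.2] [ 0.74  0.81 -0.65  1.89  0.75  0.7  -0.4 ]
0.016856940013939496 30.09108603000641 [ 0.44126962 -0.21439186  0.13339487]
slide [-0.2427, -0.0332, 0.007] angular [-0.0001, 0.0005, -0.0245] rows>= 2.9 tcp [ 0.42  -0.335  0.13 ]
slide [-0.2425, -0.0332, 0.207] angular [-0.0001, 0.0005, -0.0245] rows>= 3.8 tcp [ 0.42  -0.335  0.03 ]
```

Request:
{"fn": "apply_moves", "kwargs": {
  "rows": [
    {"slide": [-0.08, -0.011, 0], "angular": [0, 0, -0.01], "hand": 1},
    {"slide": [-0.16, -0.022, 0], "angular": [0, 0, -0.02], "hand": 1},
    {"slide": [-0.235, -0.033, 0.01], "angular": [0, 0, -0.024], "hand": 1},
    {"slide": [-0.24, -0.033, 0.07], "angular": [0, 0, -0.024], "hand": 1},
    {"slide": [-0.24, -0.033, 0.13], "angular": [0, 0, -0.024], "hand": 1},
    {"slide": [-0.24, -0.033, 0.18], "angular": [0, 0, -0.024], "hand": 1},
    {"slide": [-0.24, -0.033, 0.2], "angular": [0, 0, -0.024], "hand": 1},
    {"slide": [-0.24, -0.033, 0.2], "angular": [0, 0, -0.024], "hand": 1},
    {"slide": [-0.24, -0.033, 0.2], "angular": [0, 0, -0.024], "hand": 1}
  ]
}}

```text
t: 19.88
position: [0.4217, -0.3309, 0.0335]
eef_rot: [[0.0, 1.0, 0.0], [1.0, -0.0, -0.0], [-0.0, 0.0, -1.0]]
wrist_force: [-0.0, -0.0, 0.9]
finger_gap: 0.0171
finger_force: 30.1
```

```bash
python3 - <<'E'
from pos import *
print(o['finger_gap'],o['position'])
c=env.camera('scene'); cv2.imwrite('pics/s6.png',cv2.resize(c['pixels'][60:260,250:520,::-1],None,fx=2.5,fy=2.5))
E
```

```text
19.8833 case mm [ -73.7 -358.9   33.5] F [-0.  -0.   0.9] [ 0.9   1.02 -0.57  1.79  0.91  0.62 -0.23]
0.017071118014519132 [ 0.42168812 -0.33088912  0.03351949]
```

View pics/s6.png

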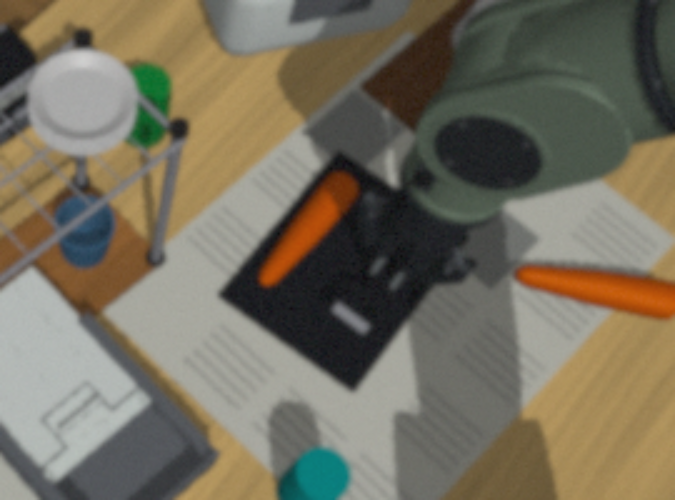

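The peeler is held over the board, its blade at (350,318) in the crop, well inside the edges and clear of the carrot at (310,230). Lowering.

Request:
{"fn": "apply_moves", "kwargs": {
  "rows": [
    {"slide": [0, 0, 0.014], "angular": [0, 0, 0], "hand": 1},
    {"slide": [0, 0, 0.024], "angular": [0, 0, 0], "hand": 1},
    {"slide": [0, 0, 0.031], "angular": [0, 0, 0], "hand": 1},
    {"slide": [0, 0, 0.035], "angular": [0, 0, 0], "hand": 1},
    {"slide": [0, 0, 0.038], "angular": [0, 0, 0], "hand": 1},
    {"slide": [0, 0, 0.039], "angular": [0, 0, 0], "hand": 1},
    {"slide": [0, 0, 0.039], "angular": [0, 0, 0], "hand": 1}
  ]
}}

```text
t: 20.52
position: [0.4212, -0.3308, 0.0136]
eef_rot: [[0.001, 1.0, -0.001], [1.0, -0.001, -0.0], [-0.0, -0.001, -1.0]]
wrist_force: [-6.1, 2.9, 19.5]
finger_gap: 0.017
finger_force: 32.3
```

In contact with 19.5 N. I ease up, release part-way and withdraw straight up.

Request:
{"fn": "apply_moves", "kwargs": {
  "rows": [
    {"slide": [0, 0, -0.002], "angular": [0, 0, 0], "hand": 1},
    {"slide": [0, 0, -0.002], "angular": [0, 0, 0], "hand": 0.2},
    {"slide": [0, 0, -0.002], "angular": [0, 0, 0], "hand": 0.2},
    {"slide": [0, 0, -0.003], "angular": [0, 0, 0], "hand": 0},
    {"slide": [0, 0, -0.01], "angular": [0, 0, 0], "hand": 0},
    {"slide": [0, 0, -0.03], "angular": [0, 0, 0], "hand": 0},
    {"slide": [0, 0, -0.09], "angular": [0, 0, 0], "hand": 0},
    {"slide": [0, 0, -0.17], "angular": [0, 0, 0], "hand": 0},
    {"slide": [0, 0, -0.25], "angular": [0, 0, 0], "hand": 0},
    {"slide": [-0.05, -0.1, -0.32], "angular": [0, 0, 0], "hand": 0}
  ]
}}

```text
t: 21.35
position: [0.3947, -0.3436, 0.1648]
eef_rot: [[-0.006, 1.0, 0.006], [1.0, 0.006, 0.0], [0.0, 0.006, -1.0]]
wrist_force: [2.0, -1.8, 1.0]
finger_gap: 0.0427
finger_force: 0.0
```

```bash
python3 - <<'E'
from pos import *
c=env.camera('wrist'); cv2.imwrite('pics/w7.png',c['pixels'][:,:,::-1])
c=env.camera('top'); P=cloud(c); Z=P[...,2]
k=np.isfinite(Z)&(Z>.084)&(Z<.1)&(np.linalg.norm(P[...,:2]-[.435,.308],axis=-1)<.06); print('jar top',k.sum(),np.median(Z[k]),rect(P[k][:,:2]))
E
```

```text
21.35 case mm [ -98.8 -375.   164.8] F [ 2.2 -1.5  1. ] [ 1.05  0.81 -0.75  1.75  0.7   0.86 -0.02]
jar top 356 0.0913396412095373 [435.2 306.5  52.   51.1  47.5]
```

View pics/w7.png

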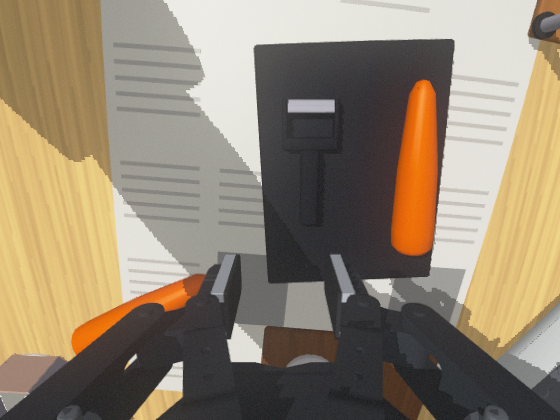

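The peeler lies flat on the black board at (312,160), clear of the carrot at (415,170). The jar's top still reads level at the right height on the tray.

```bash
python3 -c "
from h import *
c=dict(np.load('wrist5.npz')); P=plane(c,[[361,160],[357,220]],.044)-CASE; print('cover front edge case x',P@CX)
from station import env; print(env.hand_in())"
```

```text
cover front edge case x [-0.0149545 -0.013721 ]
the job is handed in; nothing more can be done
None
```

The job is handed in at about 21 s of the 64 s limit: the jar stands upright on the tray, the cover was pushed back to its end stop, and the peeler lies flat on the black board. No verdict came back. My last reading of the cover's front edge was 3–4 mm short of fully open, from hand-picked pixels that may be off by that much.

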